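Hardness check on a tang clamp standing in the clamp tray

TASK

Stand the loose tang clamp that has the yellow ring on its head upright in the empty cell of the tray, either way round, and let go of it. Then lift the hardness tester out of its stand and set its brass foot on the bright spot inside the yellow ring, with the tester upright, pressing lightly so that the sprung foot goes in about half its travel but does not bottom out. Finish holding it just like that, tester in the gripper and foot pressed on the spot, and leave everything else where it is.

Things in the scene. Friction and masses are not known exactly. Their poses are not given: they have to be found in the camera images.
- clamp: the loose tang clamp to be checked: black oxide steel block 30 (its x) x 40 (its y) x 80 mm tall, about 0.6 kg, standing on the shelf; origin in the middle of its underside, z up. A tang slot 9 mm deep runs along y in its -x face between 22 and 36 mm of height; everything above 36 mm is a plain 30 x 40 block. Take it from above, across its 30 mm (the fingers closing along its x), 15 to 30 mm below its head
- spot (a point): middle of the test spot on the head (top face) of that clamp: a bright ground disc 12 mm across in a yellow painted ring 20 mm across, 9 mm from the middle of the head towards the clamp's +y, 80 mm above its underside; the other end of the head has a dark screw
- tray: galvanized tray screwed to the shelf: 45 (x) x 157 (y) x 40 mm tall, three cells in a row along its y, each 37 (x) x 47 mm (y) inside, at -51, 0 and +51 mm; walls 4 mm, cell floors (lined green) 6 mm above the shelf; origin in the middle of its underside. Two cells hold clamps
- free_cell (a point): middle of the floor of the empty cell of the tray, 34 mm below the walls' top edge; axes as the tray's. A clamp goes in with its 30 mm side along the tray's x, either way round, with 3.5 mm to spare on each side
- tester: cordless pocket hardness tester standing upright in its stand: grey case 28 (its x) x 34 (its y) mm from 33 to 119 mm above its origin, an orange cap to 124 mm and an orange bumper 1 mm proud all round at 33 to 43 mm; below the case a steel nose 20 mm across (8 to 33 mm above the origin) and the brass foot; about 0.22 kg. Origin at the end of the foot when that is fully out, z up along the tester. The case's shoulder rests on the stand and nose and foot hang in its hole
- tester_grip (a point): place to take the tester from above, across its 28 mm (the fingers closing along its x): in the middle of the case, 83 mm above the tester's origin, 41 mm below the top of the cap
- foot (a joint): travel of the tester's spring-loaded brass foot into the nose: 0 fully out, 0.008 m bottomed; it takes about 2.7 N to start it and 0.9 N per mm after that (6.3 N at half travel)
- tip (a point): rounded end (10 mm across) of the brass foot, moves with the foot
- stand: black block 64 x 64 x 40 mm tall fixed to the shelf, with an upright hole 24 mm across through its middle that holds the tester's nose (the foot hangs 33 mm below its top); origin in the middle of its underside
- clamp_b: like clamp, without a ring: already in the tray, to be left there
- clamp_c: like clamp_b, in another cell of the tray
- shim: ground steel die shim lying flat, 40 x 110 x 8 mm, with two holes; leave it
- gauge_block: orange polymer stepped gauge block, 30 x 75 mm, up to 41 mm tall; leave it
- protractor: chrome angle protractor lying flat, about 60 x 140 x 11 mm; leave it
- ref_block: round steel hardness reference block, 60 mm across, 16 mm tall; leave it
- spray_can: blue can 60 mm across, 170 mm tall, towards the back left; leave it
- cam_lever (a joint): red lever of the cam lock that grips a short punch at the back of the shelf; 0 is locked (held by a spring); leave it
There are look-alikes about, which are no part of the job. Leave any green look-alike of the clamp_c alone.

How it is judged:
By the outcome, as a careful person would: the job done as asked, in the order asked, and still so for the second after the job is handed in, while the arm keeps its last pose, push and grip.
It also fails if it takes over 54 s, if anything falls off the work surface, if the arm or the gripper's body presses on something with over 40 N, if the wrist force passes 120 N, or if a joint passes its speed limit or range.

ROBOT

A 7-joint arm with a two-finger parallel gripper is mounted at the origin on the work surface. World frame = base frame: x ahead of the robot, y to its left, z up, the work surface at z = 0. Lengths are in mm, angles in rad, forces in N, time in s.
With the tool pointing down it reaches from about 400 to 875 mm from the base axis. Payload 4.4 kg.
Tool frame: the origin (TCP) lies at the very end of the fingers, on their centre line; the grasp point (between the pads) lies 19 mm behind it; y points along the fingers, z is the direction in which the jaws open and shut, and the axes are right-handed (so a half turn about y gives the same grasp; the last joint's range is limited). The gripper opens to 85 mm and grips with 20 to 120 N. Pads are 22 mm wide; open, the fingers measure 114 mm over their backs; the gripper's body (76 mm by 85 mm) begins 54 mm behind the grasp point. The pads swing forward as they close: fully open they stand 13 mm farther back than shut.
Start: joints at [1.04, 0.628, 0.038, 1.517, -0.027, 0.996, -0.02], TCP at [291.387, -581.043, 231.313] pointing down, gripper open.
Joint ranges: [-3.06, 3.06], [-0.37, 2.12], [-1.25, 1.32], [0.18, 2.47], [-1.1, 4.24], [0.23, 1.98], [-2.94, 2.94]. Speed limits (rad/s): [2.57, 2.57, 3.14, 3.14, 3.14, 3.14, 3.14].

INTERFACE

Orientations are given as [roll, pitch, yaw] about the fixed x, y, z axes, in that order (R = Rz(yaw) Ry(pitch) Rx(roll)).
In Python, from cell import read_state, get_image, finish_job gives the robot as it stands. The module is installed in compiled form; this text tells all that it offers.
- The arm moves only by the tool servo_tool, never from a script. Its argument "increments" is a list of rows, each an object of numbers: "dx", "dy", "dz": the shift along the world's x, y, z in cm; "ax", "ay", "az": the turn, a rotation vector about the world's x, y, z in rad; "claw": the closure, from -1 (fully open) to 1 (shut). A call has 1 to 8 rows; each row is the pose to reach, as a shift and turn from the pose commanded when the call began; what a row does not reach only later rows make up. A row lasts 1/12 s, in which the tool goes at most 41.7 mm and 7.16 degrees, less where a joint would pass 70% of its speed; a pose out of reach is approached as far as the arm can. A call with a gripper value outside its range is refused whole. The fingers move at their own pace and stop on an object; the grip force is fixed at half the most. Time passes only in rows, so rows that repeat a pose let the fingers close. It gives the time, the measured TCP pose, the force and the opening at its end, in the units of the state.
- read_state(): the state, without advancing time (a new reading comes with each control period).
- get_image(name): name is "side" or "top"; returns a dict with "color" (400x640x3 uint8, red, green, blue), "fov_y" (degrees; the focal length in pixels is half the picture's height over the tangent of half this angle, whatever the lens; pixels are square), "cx", "cy" (the principal point, pixels), "R" (3x3) and "t" (3): a world point X has camera coordinates R X + t. Camera axes: x right, y down, z forward; pixel columns grow to the right and rows downward; lengths in mm; the calibration is good to about 2 mm. A picture is of the moment at which its call begins. There is no depth.
- finish_job(): hands the job in, once; it reports no verdict.
The state is a dict: "clock": time; "qpos": joint angles; "qd": joint speeds; "tau": joint torques, N m; "eef_pos": TCP position; "tool_rot": TCP orientation; "force": force on the tool from outside, world axes, zero at the start; "torque": the same for the moment, N m; "width": finger opening in mm.
Only numpy, scipy, OpenCV 4.12 (cv2) and the standard library are available. Lean on these libraries where they do the work, as an engineer would, in place of code of your own. Each camera call takes 0.05 s, during which the arm holds its last target.

## Working session

There is one attempt and no reset: what is moved stays moved. The work goes in short steps, Python scripts to look and compute and a tool call to move; the robot and the scene stay as the last step left them, time stands still between calls to the robot, and variables do not carry over. Pictures are saved under pics/ and viewed, and the job is handed in when it is done.

Besides the shell and the picture viewer there is one more tool, called after "Call:" by a JSON object that holds its "fn" and its "kwargs". servo_tool: Moves the arm, as the interface text tells. Its arguments: {"type":"object","properties":{"increments":{"type":"array","items":{"type":"object","properties":{"dx":{"type":"number"},"dy":{"type":"number"},"dz":{"type":"number"},"ax":{"type":"number"},"ay":{"type":"number"},"az":{"type":"number"},"claw":{"type":"number"}}}}},"required":["increments"]}

```bash
mkdir -p pics
cat > h.py <<'E'
import numpy as np, cv2
from cell import read_state, get_image, finish_job
def snap(n,f):
    d=get_image(n); cv2.imwrite('pics/'+f+'.png',d['color'][:,:,::-1]); np.savez('pics/'+f+'.npz',**{k:np.array(v) for k,v in d.items()}); return d
def load(f): return dict(np.load('pics/'+f+'.npz'))
def K(d):
    f=200/np.tan(np.radians(float(d['fov_y']))/2); return f,float(d['cx']),float(d['cy'])
def proj(d,X):
    f,cx,cy=K(d); c=np.atleast_2d(X)@d['R'].T+d['t']; return np.c_[cx+f*c[:,0]/c[:,2],cy+f*c[:,1]/c[:,2]]
def at(d,u,v,z):
    f,cx,cy=K(d); r=d['R'].T@np.array([(u-cx)/f,(v-cy)/f,1]); o=-d['R'].T@d['t']; return o+r*(z-o[2])/r[2]
E
python3 - <<'E'
from h import *
for n in('side','top'):
    d=snap(n,n+'0'); print(n,d['fov_y'],d['cx'],d['cy'],d['color'].shape,-d['R'].T@d['t'],d['R'].round(3).tolist(), [k for k in d])
print(read_state())
E
```

```text
side 44.88731638131168 311.15587369819144 201.19381641177165 (400, 640, 3) [ 443.05736799 -807.73932325  993.80023245] [[0.987, -0.161, -0.011], [-0.125, -0.72, -0.682], [0.102, 0.675, -0.731]] ['color', 'fov_y', 'cx', 'cy', 'R', 't']
top 55.29361674544964 321.3415858544424 201.32981830758007 (400, 640, 3) [443.21979172  57.98841265 880.73188163] [[-0.002, -1.0, -0.029], [-0.985, 0.007, -0.173], [0.174, 0.028, -0.984]] ['color', 'fov_y', 'cx', 'cy', 'R', 't']
{'clock': 0.1, 'qpos': array([ 1.04021183,  0.62924594,  0.03846021,  1.51824433, -0.02696892,
        0.99632182, -0.02004631]), 'qd': array([ 0.00070823, -0.00293829,  0.00166736, -0.0039707 , -0.00116064,
        0.00132877,  0.00024308]), 'tau': array([ 2.55345578e-03, -5.64536119e+01,  1.23028189e+00, -1.93976837e+01,
        1.12872306e-02,  5.35989529e-03, -1.21603881e-05]), 'eef_pos': array([ 291.11298323, -580.54612454,  230.49390335]), 'tool_rot': array([-1.57249669e+00, -5.16002029e-05, -2.67684948e+00]), 'force': array([ 0.46135558, -0.42835661, -0.91090512]), 'torque': array([-0.00367698, -0.06998627,  0.01028876]), 'width': 85.5476634554019}
```

View pics/side0.png

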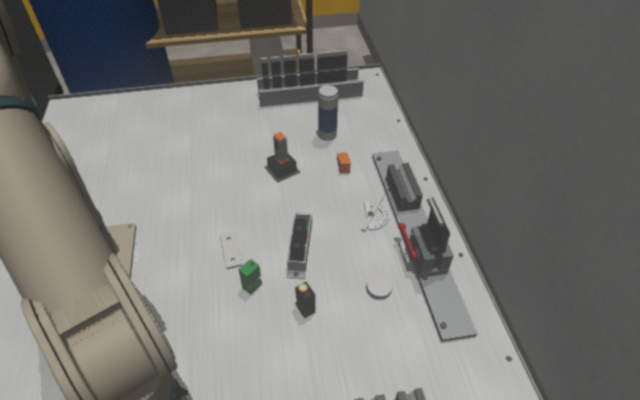

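View pics/top0.png

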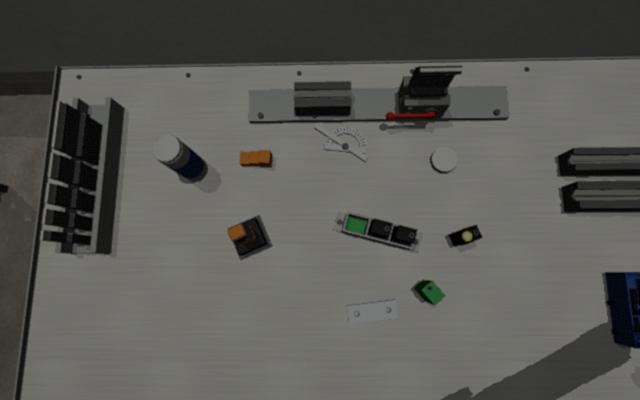

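Run:
```python
import cv2
a=cv2.imread('pics/top0.png'); b=cv2.imread('pics/side0.png')
def c(im,x,y,w,h,s,f): cv2.imwrite('pics/'+f+'.png',cv2.resize(im[y:y+h,x:x+w],None,fx=s,fy=s,interpolation=cv2.INTER_CUBIC))
c(a,325,200,160,75,5,'ct1'); c(a,215,205,70,60,8,'ct2'); c(b,280,205,50,115,5,'cs1'); c(b,255,120,60,65,8,'cs2')
```

```text
(no output)
```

View pics/ct1.png

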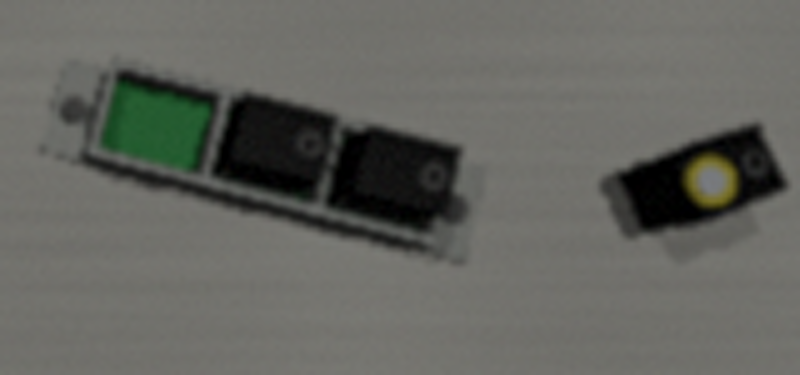

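View pics/ct2.png

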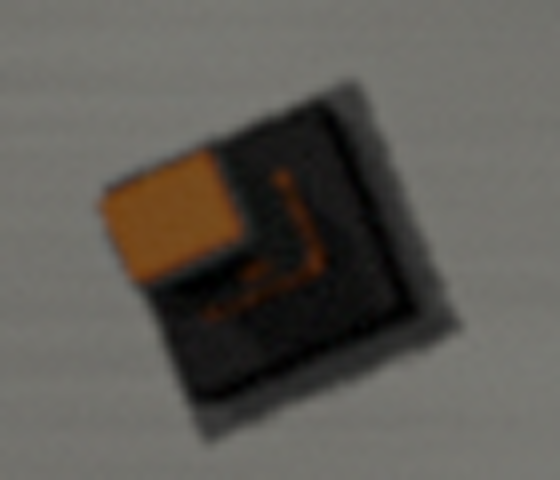

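View pics/cs1.png

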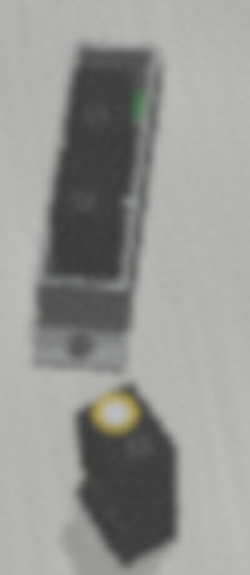

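View pics/cs2.png

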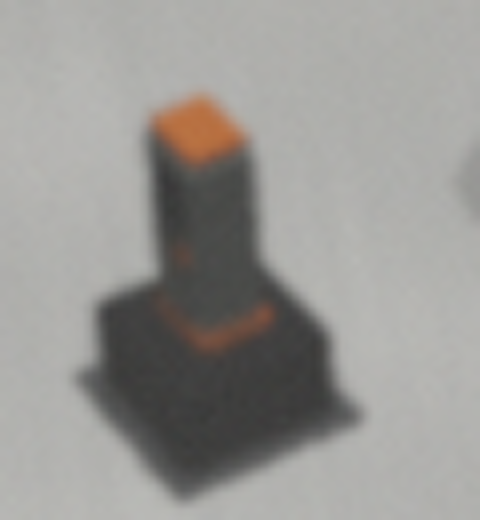

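```bash
cat > fit.py <<'E'
from h import *
from scipy.optimize import minimize
def box(x,y,yaw,sx,sy,z0,z1,off=(0,0)):
    c,s=np.cos(yaw),np.sin(yaw); P=[]
    for a in(-1,1):
        for b in(-1,1):
            for z in(z0,z1):
                p=np.array([off[0]+a*sx/2,off[1]+b*sy/2]); P.append([x+c*p[0]-s*p[1],y+s*p[0]+c*p[1],z])
    return np.array(P)
S=8
def rend(d,hulls,roi):
    x0,y0,w,h=roi; m=np.zeros((h*S,w*S),np.uint8)
    for P in hulls:
        q=(proj(d,P)-[x0,y0]+0.5)*S-0.5
        cv2.fillConvexPoly(m,np.round(cv2.convexHull(q.astype(np.float32))*16).astype(np.int32),255,shift=4)
    return cv2.resize(m,(w,h),interpolation=cv2.INTER_AREA)/255.
E
python3 - <<'E'
from fit import *
for f,rois in(('top0',{'clamp':(440,215,50,40),'tray':(325,205,105,55),'stand':(220,208,60,60)}),('side0',{'clamp':(285,270,45,55),'tray':(275,205,50,85),'stand':(255,125,55,65)})):
    d=load(f); c=d['color'].astype(float)
    for n,(x,y,w,h) in rois.items():
        r=c[y:y+h,x:x+w]; print(f,n,'bg',np.median(r.reshape(-1,3),0), 'min',r.sum(2).min()/3)
        g=np.clip(r/(130 if f=='top0' else 200),0,1)**.5*255
        cv2.imwrite(f'pics/g_{f}_{n}.png',cv2.resize(g[:,:,::-1].astype(np.uint8),None,fx=7,fy=7,interpolation=cv2.INTER_NEAREST))
# rings
for f,(x,y,w,h) in(('top0',(455,225,25,22)),('side0',(293,278,20,20))):
    d=load(f); hsv=cv2.cvtColor(d['color'],cv2.COLOR_RGB2HSV)[y:y+h,x:x+w]; v=hsv[...,2].astype(float); 
    m=(v>110 if f=='top0' else v>150)
    m=(hsv[...,1]>70)&(v>60)
    cs,_=cv2.findContours(m.astype(np.uint8),cv2.RETR_EXTERNAL,cv2.CHAIN_APPROX_NONE); k=max(cs,key=cv2.contourArea)
    e=cv2.fitEllipse(k); M=cv2.moments(k); u=(M['m10']/M['m00']+x,M['m01']/M['m00']+y)
    print(f,e,u,at(d,*u,80))
E
```

```text
top0 clamp bg [114. 113. 108.] min 0.0
top0 tray bg [113. 113. 108.] min 0.0
top0 stand bg [114. 113. 108.] min 0.0
side0 clamp bg [178. 178. 175.] min 59.666666666666664
side0 tray bg [178. 178. 175.] min 58.666666666666664
side0 stand bg [176. 176. 173.] min 57.0
top0 ((11.771027565002441, 10.629298210144043), (9.109402656555176, 9.866652488708496), 131.04896545410156) (466.7810218978102, 235.63990267639903) [ 509.91489233 -220.49174122   80.        ]
side0 ((9.716397285461426, 9.325054168701172), (7.7829108238220215, 9.760268211364746), 71.84764099121094) (302.71014492753625, 287.34492753623186) [ 510.11235087 -219.00970724   80.        ]
```

```bash
cd pics
python3 - <<'E'
import cv2,numpy as np
for f in('top0','side0'):
    L=[cv2.imread(f'g_{f}_{n}.png') for n in('clamp','stand','tray')]
    H=max(i.shape[0] for i in L); L=[cv2.copyMakeBorder(i,0,H-i.shape[0],0,10,0) for i in L]
    m=np.hstack(L); s=min(800/m.shape[1],600/m.shape[0]); print(m.shape,s); cv2.imwrite(f'm_{f}.png',cv2.resize(m,None,fx=s,fy=s))
E
```

```text
(420, 1535, 3) 0.5211726384364821
(595, 1080, 3) 0.7407407407407407
```

View pics/g_top0_clamp.png

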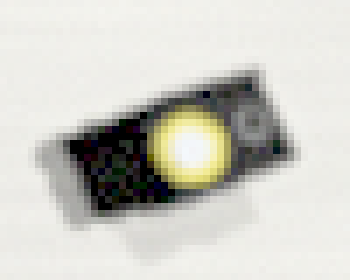

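View pics/g_top0_tray.png

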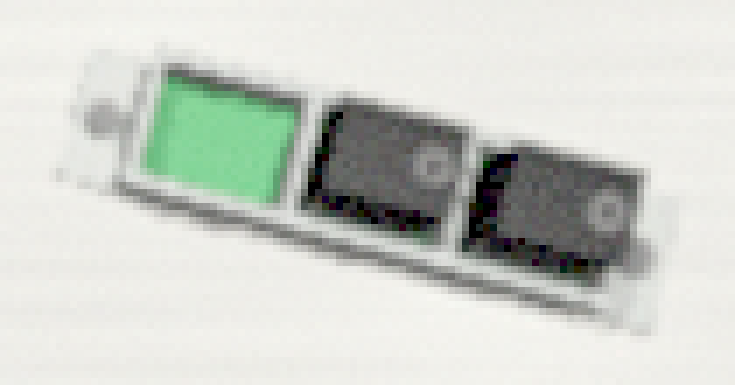

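View pics/m_side0.png

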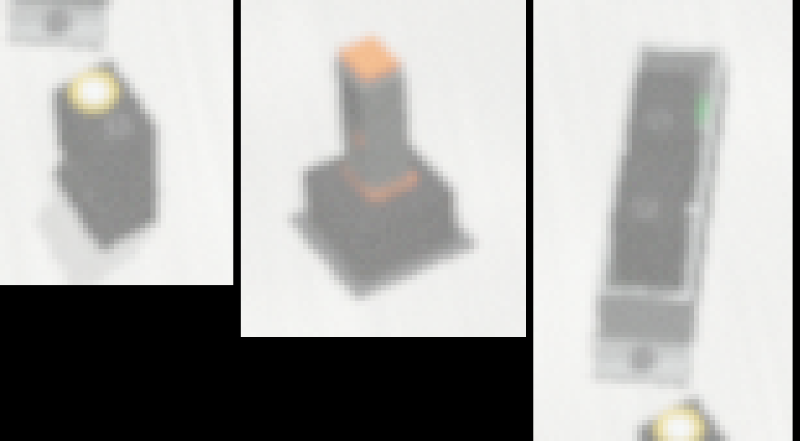

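View pics/g_top0_stand.png

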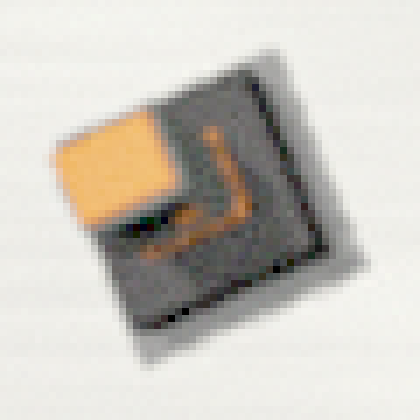

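```bash
cat > f1.py <<'E'
from fit import *
T=load('top0'); Sd=load('side0')
def crop(d,r): x,y,w,h=r; return d['color'][y:y+h,x:x+w].astype(float)
# clamp
rt=(440,215,50,40); rs=(285,270,45,55)
def soft(im,lo,hi): return np.clip((hi-im)/(hi-lo),0,1)
ct,cs=crop(T,rt),crop(Sd,rs)
def ringfill(im,m):
    hsv=cv2.cvtColor(im.astype(np.uint8),cv2.COLOR_RGB2HSV); k=((hsv[...,1]>50)&(hsv[...,2]>40)&(hsv[...,0]>15)&(hsv[...,0]<40)).astype(np.uint8)
    c,_=cv2.findContours(k,cv2.RETR_EXTERNAL,cv2.CHAIN_APPROX_NONE); k[:]=0; cv2.drawContours(k,[max(c,key=cv2.contourArea)],-1,1,-1); return np.maximum(m,k)
mt=ringfill(ct,soft(ct.mean(2),25,100)); ms=ringfill(cs,soft(cs.mean(2),80,160))
ms[:12,:16]=0; mt2=mt.copy(); mt2[mt2<.35]*=0.3
# ignore tray tab in side
def cost(p,w=(1,1)):
    P=box(p[0],p[1],p[2],30,40,0,80)
    return w[0]*((rend(T,[P],rt)-mt2)**2).sum()+w[1]*((rend(Sd,[P],rs)-ms)**2).sum()
for w in((1,0),(0,1),(1,1)):
  best=None
  for y0 in np.radians([10,20,30]):
    r=minimize(cost,[505,-225,y0],args=(w,),method='Nelder-Mead',options=dict(initial_simplex=[[505,-225,y0],[515,-225,y0],[505,-215,y0],[505,-225,y0+.2]],xatol=.02,fatol=.01))
    if best is None or r.fun<best.fun: best=r
  p=best.x; s=[p[0]-np.sin(p[2])*9,p[1]+np.cos(p[2])*9]; print(w,p[:2],np.degrees(p[2]),best.fun,'spot',s)
E
python3 f1.py
```

```text
(1, 0) [ 512.56243198 -227.15523162] 19.98368152195185 13.35774627057969 spot [np.float64(509.48665952969975), np.float64(-218.6971216718907)]
(0, 1) [ 513.00733061 -227.40393142] 17.83828758706745 19.146588992214532 spot [np.float64(510.25034717938377), np.float64(-218.83660731493342)]
(1, 1) [ 512.79069917 -227.38668596] 19.600292883704203 33.715143234087314 spot [np.float64(509.77159169694716), np.float64(-218.9081843183368)]
```

```bash
cat > f2.py <<'E'
from fit import *
T=load('top0'); Sd=load('side0')
def crop(d,r): x,y,w,h=r; return d['color'][y:y+h,x:x+w].astype(float)
def nm(cost,x0,d,args=()):
    x0=np.array(x0,float); sx=[x0]+[x0+np.eye(len(x0))[i]*d[i] for i in range(len(x0))]
    return minimize(cost,x0,args=args,method='Nelder-Mead',options=dict(initial_simplex=sx,xatol=.02,fatol=.005,maxiter=600))
# tester cap: orange mask centre at z=131
for f,d,r in(('top',T,(226,215,26,30)),('side',Sd,(268,128,24,20))):
    im=crop(d,r); o=np.clip((im[...,0]-im[...,2]-10)/ (60 if f=='top' else 90),0,1)
    if f=='top': o[:, :]*=1
    m=(o>.4).astype(np.uint8); n,l,st,ce=cv2.connectedComponentsWithStats(m); k=1+np.argmax(st[1:,4]); 
    c=ce[k]+[r[0],r[1]]; X=at(d,*c,131); print(f,'cap',c,st[k],X)
    o=o*(cv2.dilate((l==k).astype(np.uint8),np.ones((3,3)))>0)
    for dims in ((28,34),None):
        def cost(p):
            sx,sy=dims if dims else p[3:5]
            P=box(p[0],p[1],p[2],sx,sy,130.9,131); return ((rend(d,[P],r)-o)**2).sum()
        b=[nm(cost,[X[0],X[1],a]+([] if dims else [28,34]),[6,6,.2]+([] if dims else [3,3])) for a in np.radians([-60,-20,20,60])]
        b=min(b,key=lambda q:q.fun); print(dims,b.x.round(2),np.degrees(b.x[2]),b.fun)
# stand silhouette top at z=40: dark hull (mask sits on darker base plate?)
E
python3 f2.py
python3 - <<'E'
import sys; sys.path.insert(0,'.')
from h import *
T=load('pics/top0'.replace('pics/','')) if 0 else None
E
python3 - <<'E'
from h import *
T=load('top0');S=load('side0')
def p(d,o,x,y,z,s=7): return at(d,o[0]+(x+.5)/s-.5,o[1]+(y+.5)/s-.5,z)[:2].round(1)
o=(325,205)
print('tray top: rim pts z40')
for n,q in dict(TL=(145,65),BL=(122,180),BLline=(122,188),BRline=(600,308),TR=(645,172)).items(): print(n,p(T,o,*q,40))
print('green corners z6',[p(T,o,*q,6) for q in((165,78),(298,105),(280,203),(140,172))])
print('screws z~2',p(T,o,101,118,2),p(T,o,636,257,2), 'clampheads screws z86',p(T,o,434,165,86),p(T,o,605,210,86))
o=(220,208)
print('stand top z40',[p(T,o,*q,40) for q in((245,75),(325,248),(140,327))])
E
```

```text
top cap [235.87165775 231.64171123] [  1   9  18  16 187] [515.76729297 249.11197532 131.        ]
(28, 34) [5.1590e+02 2.4931e+02 4.5000e-01] 25.61029145648001 37.7544415609381
None [515.82 248.99  -1.13  29.88  23.98] -64.84231462381453 0.7910813148788928
side cap [279.36231884 135.75362319] [ 6  4 12  9 69] [516.36940968 250.00229234 131.        ]
(28, 34) [5.1642e+02 2.5004e+02 4.2000e-01] 24.266108162310044 7.534659319065316
None [516.27 249.9   -1.16  30.43  23.97] -66.21095328266726 1.462866418898714
tray top: rim pts z40
TL [562.9  29.2]
BL [526.4  36.9]
BLline [523.8  36.9]
BRline [ 485.7 -111. ]
TR [ 528.  -126.8]
green corners z6 [array([563.3,  21.5]), array([554.1, -22. ]), array([521.9, -15.4]), array([532.3,  30.1])]
screws z~2 [550.7  42.6] [ 504.1 -130.9] clampheads screws z86 [525.8 -54.5] [ 512.2 -104.4]
stand top z40 [array([554.2, 231.4]), array([499.2, 204.5]), array([474.7, 262.3])]
```

```bash
cat > f3.py <<'E'
from fit import *
T=load('top0')
from f2 import nm,crop
r=(338,207,36,32)
im=crop(T,r); g=np.clip((im[...,1]-im[...,0]-5)/45,0,1)
print('g max',(im[...,1]-im[...,0]).max())
def cost(p):
    a=rend(T,[box(p[0],p[1],p[2],37,47,5.9,6)],r); b=rend(T,[box(p[0],p[1],p[2],37,47,39.9,40)],r)
    m=np.minimum(a,b); return ((m-g)**2).sum()
b=nm(cost,[541,5,-.26],[5,5,.1]); print(b.x,np.degrees(b.x[2]),b.fun)
def c2(p): return cost([p[0],p[1],np.radians(-15)])
b=nm(c2,[541,5],[5,5]); print(b.x,b.fun)
E
python3 f3.py | tail -3
python3 - <<'E'
from h import *
# overlay check
T=load('top0');S=load('side0')
from fit import box
c,s=np.cos(np.radians(-15)),np.sin(np.radians(-15))
cell=np.array([541,4.5]); tr=cell-51*np.array([-s,c]); print('tray',tr)
for d,n in((T,'top0'),(S,'side0')):
    k=4; im=cv2.resize(d['color'][:,:,::-1],None,fx=k,fy=k,interpolation=cv2.INTER_NEAREST)
    def poly(x,y,yaw,sx,sy,z,col):
        a=box(x,y,yaw,sx,sy,z,z)[::2][[0,1,3,2]]; q=((proj(d,a)+.5)*k-.5).round().astype(int); cv2.polylines(im,[q],True,col,1)
    y=np.radians(-15)
    poly(*tr,y,45,157,0,(0,0,255));poly(*tr,y,45,157,40,(255,0,255));poly(*cell,y,37,47,40,(0,255,255));
    poly(512.8,-227.4,np.radians(19.4),30,40,80,(0,255,0)); poly(512.8,-227.4,np.radians(19.4),30,40,0,(0,255,0))
    poly(516,249.4,np.radians(25),28,34,126,(0,255,0)); poly(515.5,248.5,np.radians(25.5),64,64,40,(0,0,255))
    if n=='top0': A=im[200*k:265*k,325*k:495*k]; B=im[205*k:270*k,215*k:285*k]
    else: A=im[205*k:325*k,270*k:335*k]; B=im[120*k:195*k,250*k:315*k]
    cv2.imwrite(f'pics/ov_{n}_A.png',A);cv2.imwrite(f'pics/ov_{n}_B.png',B)
a=[cv2.imread(f'pics/ov_{n}_{m}.png') for n in('top0','side0') for m in'AB']
H=np.zeros((600,800,3),np.uint8)
H[:260,:680]=a[0]; H[262:262+260,:280]=a[1]; H[262:262+300,290:290+260]=a[3]
cv2.imwrite('pics/ov.png',H)
E
```

```text
g max 58.0
[ 5.40710488e+02  5.00194082e+00 -2.56444579e-01] -14.693192037411784 11.603521722414456
[540.46256071   5.06440952] 11.751490452390106
tray [527.8002287  -44.76221714]
```

View pics/ov.png

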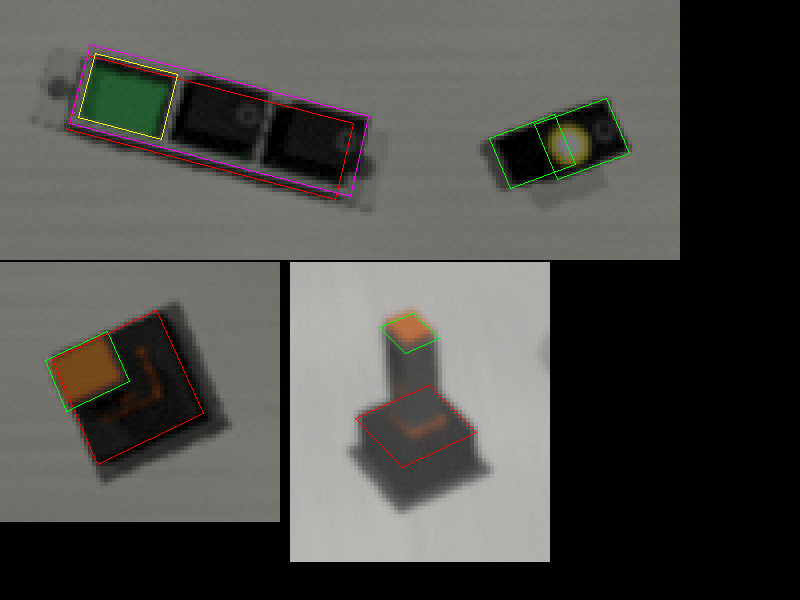

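View pics/ov_side0_A.png

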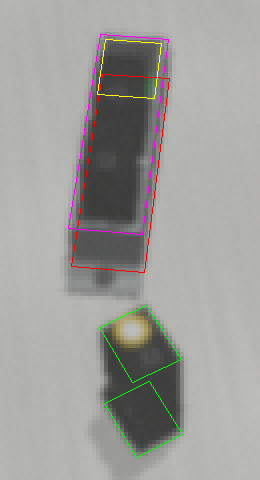

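Call:
{"fn": "servo_tool", "kwargs": {"increments": [{"dx": 2.8,"dy": 3.6,"az": 0.12,"claw": -1},{"dx": 5.6,"dy": 7.2,"dz": -0.5,"az": 0.24,"claw": -1},{"dx": 8.4,"dy": 10.8,"dz": -1,"az": 0.36,"claw": -1},{"dx": 11.2,"dy": 14.4,"dz": -1.5,"az": 0.48,"claw": -1},{"dx": 14,"dy": 18,"dz": -2,"az": 0.6,"claw": -1},{"dx": 16.5,"dy": 21.6,"dz": -2.5,"az": 0.72,"claw": -1},{"dx": 18,"dy": 25,"dz": -3,"az": 0.84,"claw": -1},{"dx": 19,"dy": 28,"dz": -4,"az": 0.96,"claw": -1}]}}

```text
invalid input at $.increments[0]: expected keys dx, dy, dz, ax, ay, az, claw
```

All keys are required; resending with full rows.

Call:
{"fn": "servo_tool", "kwargs": {"increments": [{"dx": 2.8,"dy": 3.6,"dz": 0,"ax": 0,"ay": 0,"az": 0.12,"claw": -1},{"dx": 5.6,"dy": 7.2,"dz": -0.5,"ax": 0,"ay": 0,"az": 0.24,"claw": -1},{"dx": 8.4,"dy": 10.8,"dz": -1,"ax": 0,"ay": 0,"az": 0.36,"claw": -1},{"dx": 11.2,"dy": 14.4,"dz": -1.5,"ax": 0,"ay": 0,"az": 0.48,"claw": -1},{"dx": 14,"dy": 18,"dz": -2,"ax": 0,"ay": 0,"az": 0.6,"claw": -1},{"dx": 16.5,"dy": 21.6,"dz": -2.5,"ax": 0,"ay": 0,"az": 0.72,"claw": -1},{"dx": 18,"dy": 25,"dz": -3,"ax": 0,"ay": 0,"az": 0.84,"claw": -1},{"dx": 19,"dy": 28,"dz": -4,"ax": 0,"ay": 0,"az": 0.96,"claw": -1}]}}

```text
clock: 0.77
eef_pos: [479.9, -308.3, 194.0]
tool_rot: [-1.568, -0.0, -1.711]
force: [0.4, -1.4, -0.0]
width: 85.2
```

Call:
{"fn": "servo_tool", "kwargs": {"increments": [{"dx": 1,"dy": 2,"dz": -0.7,"ax": 0,"ay": 0,"az": 0.1,"claw": -1},{"dx": 2,"dy": 4,"dz": -2,"ax": 0,"ay": 0,"az": 0.2,"claw": -1},{"dx": 2.7,"dy": 5.8,"dz": -3,"ax": 0,"ay": 0,"az": 0.3,"claw": -1},{"dx": 3.1,"dy": 6.9,"dz": -3.6,"ax": 0,"ay": 0,"az": 0.4,"claw": -1},{"dx": 3.14,"dy": 7.36,"dz": -4.1,"ax": 0,"ay": 0,"az": 0.485,"claw": -1},{"dx": 3.14,"dy": 7.36,"dz": -4.1,"ax": 0,"ay": 0,"az": 0.485,"claw": -1},{"dx": 3.14,"dy": 7.36,"dz": -4.1,"ax": 0,"ay": 0,"az": 0.485,"claw": -1}]}}

```text
clock: 1.35
eef_pos: [508.8, -236.3, 152.2]
tool_rot: [-1.572, 0.001, -1.234]
force: [0.3, -0.1, 0.7]
width: 85.6
```

Run:
```python
from h import *
print(read_state())
for n in('side','top'):
    d=snap(n,n+'1')
s=cv2.imread('pics/side1.png')[200:340,230:390]; t=cv2.imread('pics/top1.png')[180:300,400:560]
cv2.imwrite('pics/v1.png',np.vstack([cv2.resize(s,(640,560//2*1),interpolation=2)[:280],cv2.resize(t,(640,320),interpolation=2)]) if 0 else np.hstack([cv2.resize(x,(400,int(x.shape[0]*2.5)))[:300] for x in(s,t)]))
```

```text
{'clock': 1.35, 'qpos': array([ 0.60515815,  0.62211545, -0.33840608,  1.84078117,  0.29451338,
        0.72915347,  0.44080103]), 'qd': array([ 0.00954583, -0.01177777,  0.02115478, -0.0149502 , -0.00324066,
        0.00119028, -0.00492689]), 'tau': array([-7.96819199e-01, -4.99984539e+01, -4.25234601e+00, -1.43819484e+01,
       -2.52570841e-02, -1.08673208e-02,  1.01949724e-01]), 'eef_pos': array([ 508.76634037, -236.31452994,  152.24348801]), 'tool_rot': array([-1.57173377e+00,  8.27925060e-04, -1.23387324e+00]), 'force': array([ 0.28387045, -0.10495868,  0.69610293]), 'torque': array([-0.04392041,  0.01507792, -0.01691933]), 'width': 85.5914384820159}
```

View pics/v1.png

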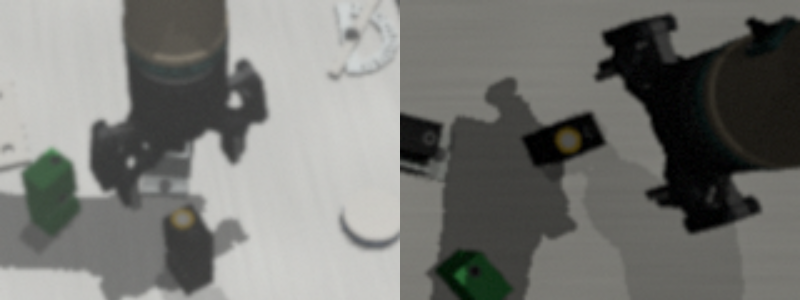

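Call:
{"fn": "servo_tool", "kwargs": {"increments": [{"dx": 0.4,"dy": 0.9,"dz": -1.5,"ax": 0,"ay": 0,"az": 0,"claw": -1},{"dx": 0.4,"dy": 0.9,"dz": -3.5,"ax": 0,"ay": 0,"az": 0,"claw": -1},{"dx": 0.4,"dy": 0.9,"dz": -5,"ax": 0,"ay": 0,"az": 0,"claw": -1},{"dx": 0.4,"dy": 0.9,"dz": -5.5,"ax": 0,"ay": 0,"az": 0,"claw": -1},{"dx": 0.4,"dy": 0.9,"dz": -5.5,"ax": 0,"ay": 0,"az": 0,"claw": -1},{"dx": 0.4,"dy": 0.9,"dz": -5.5,"ax": 0,"ay": 0,"az": 0,"claw": -1}]}}

```text
clock: 1.95
eef_pos: [513.4, -227.9, 98.2]
tool_rot: [-1.571, -0.001, -1.233]
force: [0.4, 0.2, 0.1]
width: 85.7
```

```bash
cat > v.py <<'E'
import sys
from h import *
i=sys.argv[1]; X=np.array(eval(sys.argv[2]),float); W=int(sys.argv[3]) if len(sys.argv)>3 else 100
s=read_state(); print('t',round(s['clock'],2),'p',s['eef_pos'].round(2),'rot',s['tool_rot'].round(4),'F',s['force'].round(2),'M',s['torque'].round(3),'w',round(s['width'],2),'q',s['qpos'].round(2))
out=[]
for n in('side','top'):
    d=snap(n,n+i); u=proj(d,X)[0].round().astype(int); x0=int(np.clip(u[0]-W//2,0,640-W)); y0=int(np.clip(u[1]-W//2,0,400-W))
    c=d['color'][y0:y0+W,x0:x0+W,::-1]; c=np.clip((c/ (200 if n=='side' else 140)),0,1)**.6*255
    out.append(cv2.resize(c.astype(np.uint8),(400,400),interpolation=cv2.INTER_CUBIC)); print(n,'roi',x0,y0,'scale',400/W)
cv2.imwrite(f'pics/v{i}.png',np.hstack(out))
E
python3 v.py 2 "[512.8,-227.4,90]"
```

```text
t 1.95 p [ 513.39 -227.92   98.17] rot [-1.5705e+00 -6.0000e-04 -1.2332e+00] F [0.45 0.2  0.09] M [ 0.036 -0.062  0.011] w 85.66 q [ 0.56  0.7  -0.3   1.88  0.34  0.61  0.39]
side roi 254 238 scale 4.0
top roi 422 184 scale 4.0
```

View pics/v2.png

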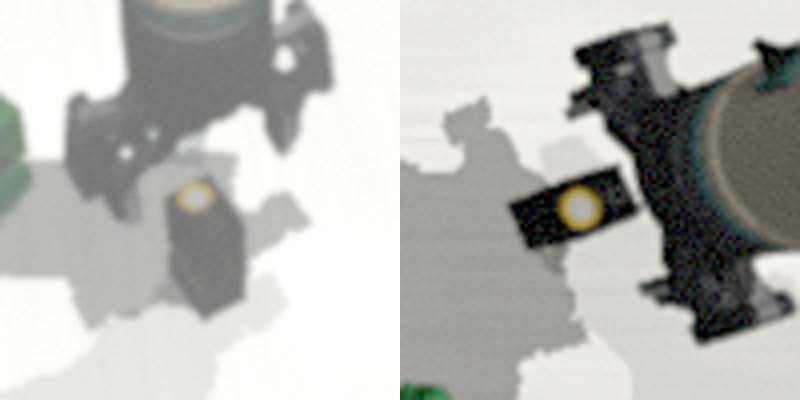

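Call:
{"fn": "servo_tool", "kwargs": {"increments": [{"dx": -0.05,"dy": 0.05,"dz": -1.2,"ax": 0,"ay": 0,"az": 0.005,"claw": -1},{"dx": -0.05,"dy": 0.05,"dz": -2.8,"ax": 0,"ay": 0,"az": 0.005,"claw": -1},{"dx": -0.05,"dy": 0.05,"dz": -4.4,"ax": 0,"ay": 0,"az": 0.005,"claw": -1},{"dx": -0.05,"dy": 0.05,"dz": -5.4,"ax": 0,"ay": 0,"az": 0.005,"claw": -1},{"dx": -0.05,"dy": 0.05,"dz": -5.7,"ax": 0,"ay": 0,"az": 0.005,"claw": -1},{"dx": -0.05,"dy": 0.05,"dz": -5.7,"ax": 0,"ay": 0,"az": 0.005,"claw": -1},{"dx": -0.05,"dy": 0.05,"dz": -5.7,"ax": 0,"ay": 0,"az": 0.005,"claw": -1}]}}

```text
clock: 2.63
eef_pos: [513.3, -227.0, 41.3]
tool_rot: [-1.57, -0.001, -1.227]
force: [0.3, 0.5, 0.2]
width: 85.6
```

```bash
python3 v.py 3 "[512.8,-227.4,70]"
```

```text
t 2.63 p [ 513.25 -226.95   41.33] rot [-1.5699e+00 -6.0000e-04 -1.2269e+00] F [0.28 0.53 0.16] M [-0.01   0.017  0.032] w 85.63 q [ 0.53  0.79 -0.25  1.9   0.38  0.49  0.35]
side roi 255 243 scale 4.0
top roi 418 185 scale 4.0
```

View pics/v3.png

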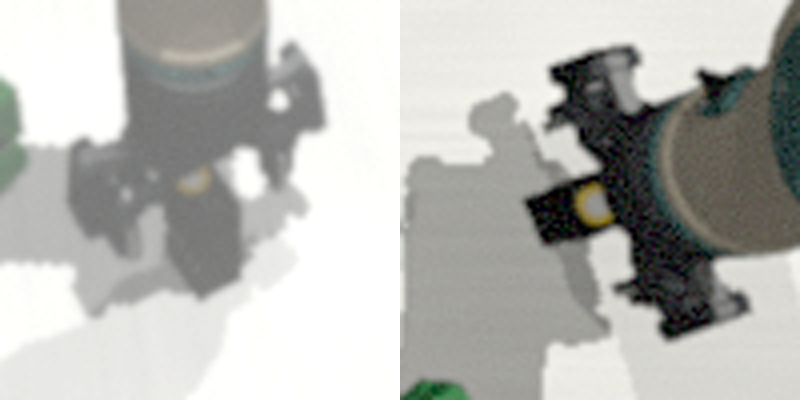

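Call:
{"fn": "servo_tool", "kwargs": {"increments": [{"dx": 0,"dy": 0,"dz": 0,"ax": 0,"ay": 0,"az": 0,"claw": 1},{"dx": 0,"dy": 0,"dz": 0,"ax": 0,"ay": 0,"az": 0,"claw": 1},{"dx": 0,"dy": 0,"dz": 0,"ax": 0,"ay": 0,"az": 0,"claw": 1},{"dx": 0,"dy": 0,"dz": 0,"ax": 0,"ay": 0,"az": 0,"claw": 1},{"dx": 0,"dy": 0,"dz": 0,"ax": 0,"ay": 0,"az": 0,"claw": 1},{"dx": 0,"dy": 0,"dz": 0,"ax": 0,"ay": 0,"az": 0,"claw": 1},{"dx": 0,"dy": 0,"dz": 0,"ax": 0,"ay": 0,"az": 0,"claw": 1},{"dx": 0,"dy": 0,"dz": 0,"ax": 0,"ay": 0,"az": 0,"claw": 1}]}}

```text
clock: 3.4
eef_pos: [513.0, -226.9, 41.0]
tool_rot: [-1.57, -0.0, -1.227]
force: [-0.6, -0.4, 5.2]
width: 29.7
```

Call:
{"fn": "servo_tool", "kwargs": {"increments": [{"dx": 0,"dy": 0,"dz": 0,"ax": 0,"ay": 0,"az": 0,"claw": 1},{"dx": 0,"dy": 0,"dz": 0,"ax": 0,"ay": 0,"az": 0,"claw": 1},{"dx": 0,"dy": 0,"dz": 0,"ax": 0,"ay": 0,"az": 0,"claw": 1}]}}

```text
clock: 3.65
eef_pos: [513.0, -226.8, 41.0]
tool_rot: [-1.57, -0.0, -1.227]
force: [-1.4, 0.8, 5.2]
width: 29.5
```

```bash
python3 v.py 4 "[512.8,-227.4,70]"
```

```text
t 3.65 p [ 513.01 -226.84   41.01] rot [-1.5702e+00 -4.0000e-04 -1.2267e+00] F [-1.35  0.81  5.24] M [0.071 0.188 0.058] w 29.54 q [ 0.53  0.79 -0.25  1.9   0.38  0.49  0.35]
side roi 255 243 scale 4.0
top roi 418 185 scale 4.0
```

View pics/v4.png

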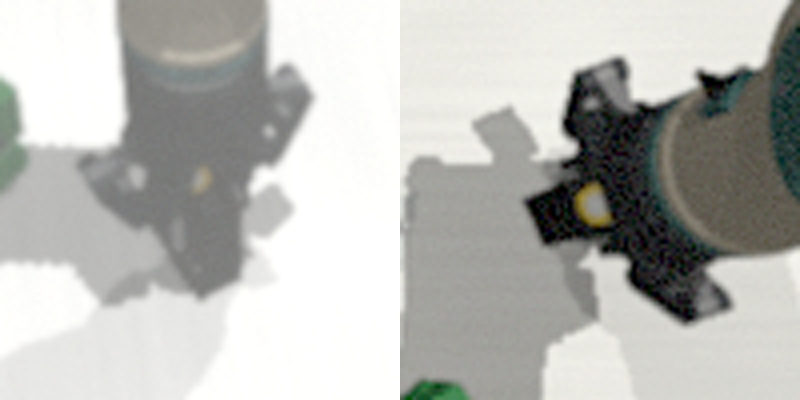

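Call:
{"fn": "servo_tool", "kwargs": {"increments": [{"dx": 0,"dy": 0,"dz": 0.5,"ax": 0,"ay": 0,"az": 0,"claw": 1},{"dx": 0,"dy": 0,"dz": 1.5,"ax": 0,"ay": 0,"az": 0,"claw": 1},{"dx": 0,"dy": 0,"dz": 3.5,"ax": 0,"ay": 0,"az": 0,"claw": 1},{"dx": 0,"dy": 0,"dz": 6,"ax": 0,"ay": 0,"az": 0,"claw": 1},{"dx": 0,"dy": 0,"dz": 8.5,"ax": 0,"ay": 0,"az": 0,"claw": 1},{"dx": 0,"dy": 0,"dz": 11,"ax": 0,"ay": 0,"az": 0,"claw": 1},{"dx": 0,"dy": 0,"dz": 12.5,"ax": 0,"ay": 0,"az": 0,"claw": 1},{"dx": 0,"dy": 0,"dz": 13,"ax": 0,"ay": 0,"az": 0,"claw": 1}]}}

```text
clock: 4.42
eef_pos: [513.4, -227.1, 173.2]
tool_rot: [-1.568, -0.002, -1.227]
force: [-0.3, -0.3, -6.8]
width: 29.4
```

Call:
{"fn": "servo_tool", "kwargs": {"increments": [{"dx": 0.1,"dy": 1,"dz": 0,"ax": 0,"ay": 0,"az": -0.05,"claw": 1},{"dx": 0.4,"dy": 3.5,"dz": 0,"ax": 0,"ay": 0,"az": -0.12,"claw": 1},{"dx": 0.8,"dy": 6.5,"dz": 0,"ax": 0,"ay": 0,"az": -0.2,"claw": 1},{"dx": 1.2,"dy": 9.5,"dz": 0,"ax": 0,"ay": 0,"az": -0.28,"claw": 1},{"dx": 1.6,"dy": 12.5,"dz": 0,"ax": 0,"ay": 0,"az": -0.36,"claw": 1},{"dx": 2,"dy": 15.5,"dz": 0,"ax": 0,"ay": 0,"az": -0.44,"claw": 1},{"dx": 2.3,"dy": 18,"dz": 0,"ax": 0,"ay": 0,"az": -0.52,"claw": 1},{"dx": 2.5,"dy": 20,"dz": 0,"ax": 0,"ay": 0,"az": -0.6,"claw": 1}]}}

```text
clock: 5.08
eef_pos: [536.6, -23.7, 169.6]
tool_rot: [-1.574, 0.001, -1.828]
force: [-0.7, -0.1, -6.6]
width: 29.6
```

Call:
{"fn": "servo_tool", "kwargs": {"increments": [{"dx": 0.3,"dy": 1.7,"dz": -1,"ax": 0,"ay": 0,"az": 0,"claw": 1},{"dx": 0.4,"dy": 2.7,"dz": -2,"ax": 0,"ay": 0,"az": 0,"claw": 1},{"dx": 0.4,"dy": 2.8,"dz": -2.5,"ax": 0,"ay": 0,"az": 0,"claw": 1},{"dx": 0.4,"dy": 2.8,"dz": -2.5,"ax": 0,"ay": 0,"az": 0,"claw": 1},{"dx": 0.4,"dy": 2.8,"dz": -2.5,"ax": 0,"ay": 0,"az": 0,"claw": 1},{"dx": 0.4,"dy": 2.8,"dz": -2.5,"ax": 0,"ay": 0,"az": 0,"claw": 1}]}}

```text
clock: 5.58
eef_pos: [541.5, -0.9, 145.6]
tool_rot: [-1.571, -0.001, -1.829]
force: [-0.2, -0.8, -6.8]
width: 29.5
```

```bash
python3 v.py 5 "[540,5,100]"
```

```text
t 5.58 p [541.47  -0.92 145.55] rot [-1.5711e+00 -1.2000e-03 -1.8293e+00] F [-0.21 -0.82 -6.78] M [-0.093 -0.03   0.02 ] w 29.53 q [ 0.05  0.59 -0.16  1.9   0.14  0.66 -0.45]
side roi 251 156 scale 4.0
top roi 308 171 scale 4.0
```

View pics/v5.png

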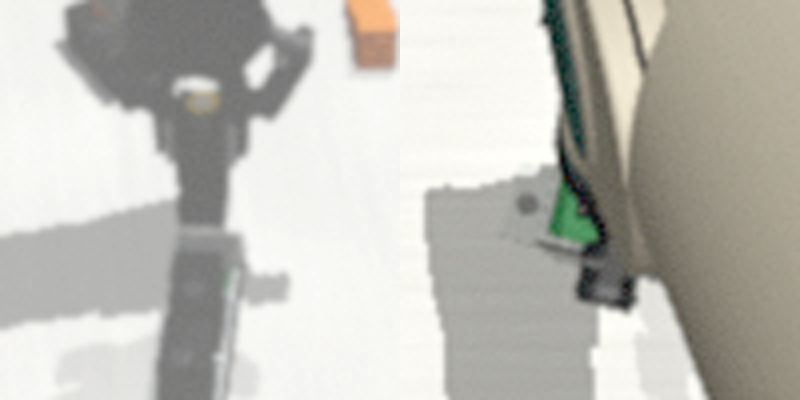

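Call:
{"fn": "servo_tool", "kwargs": {"increments": [{"dx": -0.09,"dy": 0.6,"dz": -0.5,"ax": 0,"ay": 0,"az": 0,"claw": 1},{"dx": -0.09,"dy": 0.6,"dz": -1.5,"ax": 0,"ay": 0,"az": 0,"claw": 1},{"dx": -0.09,"dy": 0.6,"dz": -2.5,"ax": 0,"ay": 0,"az": 0,"claw": 1},{"dx": -0.09,"dy": 0.6,"dz": -3.5,"ax": 0,"ay": 0,"az": 0,"claw": 1},{"dx": -0.09,"dy": 0.6,"dz": -4.5,"ax": 0,"ay": 0,"az": 0,"claw": 1},{"dx": -0.09,"dy": 0.6,"dz": -5,"ax": 0,"ay": 0,"az": 0,"claw": 1},{"dx": -0.09,"dy": 0.6,"dz": -5,"ax": 0,"ay": 0,"az": 0,"claw": 1},{"dx": -0.09,"dy": 0.6,"dz": -5,"ax": 0,"ay": 0,"az": 0,"claw": 1}]}}

```text
clock: 6.35
eef_pos: [540.6, 7.2, 95.1]
tool_rot: [-1.572, -0.0, -1.827]
force: [-0.0, 0.1, -5.6]
width: 29.6
```

```bash
python3 v.py 6 "[540,5,70]" 60
python3 - <<'E'
from fit import *
d=load('side6'); k=8; im=cv2.resize(np.clip(d['color'][:,:,::-1]*1.2,0,255).astype(np.uint8),None,fx=k,fy=k,interpolation=cv2.INTER_CUBIC)
def poly(x,y,yaw,sx,sy,z,col):
    a=box(x,y,yaw,sx,sy,z,z)[::2][[0,1,3,2]]; q=((proj(d,a)+.5)*k-.5).round().astype(int); cv2.polylines(im,[q],True,col,1)
s=read_state(); p=s['eef_pos']; y=s['tool_rot'][2]+np.pi/2
poly(p[0],p[1]-.5,y,30,40,p[2]-41,(0,255,0)); poly(p[0],p[1]-.5,y,30,40,p[2]+39,(0,255,0))
poly(540.6,4.9,np.radians(-15),37,47,40,(0,255,255)); poly(540.6-51*np.sin(np.radians(15)),4.9-51*np.cos(np.radians(15)),np.radians(-15),45,157,40,(255,0,255))
u=proj(d,[540,5,70])[0].astype(int); cv2.imwrite('pics/ov6.png',im[(u[1]-37)*k:(u[1]+37)*k,(u[0]-40)*k:(u[0]+40)*k])
E
```

```text
t 6.35 p [540.58   7.17  95.13] rot [-1.5717e+00 -3.0000e-04 -1.8267e+00] F [-0.04  0.15 -5.6 ] M [ 0.041 -0.023  0.026] w 29.59 q [ 0.02  0.67 -0.14  1.94  0.16  0.54 -0.48]
side roi 271 184 scale 6.666666666666667
top roi 327 192 scale 6.666666666666667
```

View pics/ov6.png

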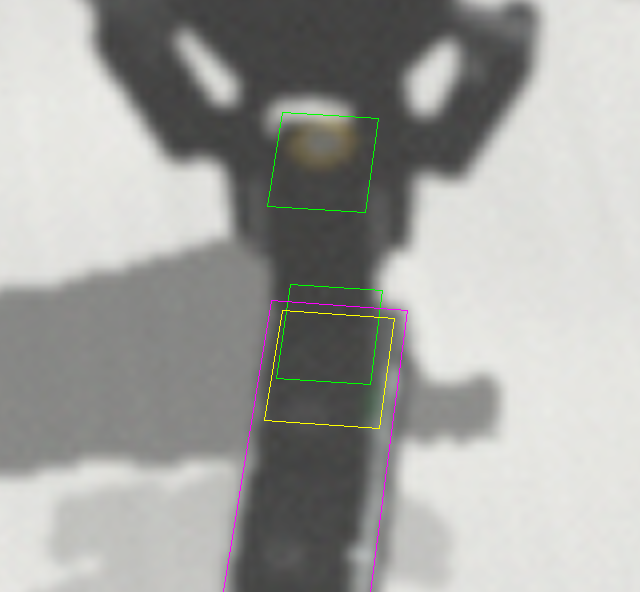

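Call:
{"fn": "servo_tool", "kwargs": {"increments": [{"dx": 0,"dy": -0.22,"dz": 0,"ax": 0,"ay": 0,"az": -0.003,"claw": 1},{"dx": 0,"dy": -0.22,"dz": -0.3,"ax": 0,"ay": 0,"az": -0.003,"claw": 1},{"dx": 0,"dy": -0.22,"dz": -0.7,"ax": 0,"ay": 0,"az": -0.003,"claw": 1},{"dx": 0,"dy": -0.22,"dz": -0.8,"ax": 0,"ay": 0,"az": -0.003,"claw": 1},{"dx": 0,"dy": -0.22,"dz": -0.8,"ax": 0,"ay": 0,"az": -0.003,"claw": 1},{"dx": 0,"dy": -0.22,"dz": -0.8,"ax": 0,"ay": 0,"az": -0.003,"claw": 1}]}}

```text
clock: 6.95
eef_pos: [540.7, 5.1, 87.5]
tool_rot: [-1.571, 0.0, -1.83]
force: [0.3, -0.8, -6.3]
width: 29.3
```

Call:
{"fn": "servo_tool", "kwargs": {"increments": [{"dx": 0,"dy": 0,"dz": -0.5,"ax": 0,"ay": 0,"az": 0,"claw": 1},{"dx": 0,"dy": 0,"dz": -1,"ax": 0,"ay": 0,"az": 0,"claw": 1},{"dx": 0,"dy": 0,"dz": -1.5,"ax": 0,"ay": 0,"az": 0,"claw": 1},{"dx": 0,"dy": 0,"dz": -2,"ax": 0,"ay": 0,"az": 0,"claw": 1},{"dx": 0,"dy": 0,"dz": -2,"ax": 0,"ay": 0,"az": 0,"claw": 1}]}}

```text
clock: 7.37
eef_pos: [539.9, 4.9, 66.4]
tool_rot: [-1.573, -0.001, -1.83]
force: [-0.2, 0.5, -7.5]
width: 29.2
```

Call:
{"fn": "servo_tool", "kwargs": {"increments": [{"dx": 0,"dy": 0,"dz": -0.4,"ax": 0,"ay": 0,"az": 0,"claw": 1},{"dx": 0,"dy": 0,"dz": -0.8,"ax": 0,"ay": 0,"az": 0,"claw": 1},{"dx": 0,"dy": 0,"dz": -1.2,"ax": 0,"ay": 0,"az": 0,"claw": 1},{"dx": 0,"dy": 0,"dz": -1.5,"ax": 0,"ay": 0,"az": 0,"claw": 1},{"dx": 0,"dy": 0,"dz": -1.7,"ax": 0,"ay": 0,"az": 0,"claw": 1},{"dx": 0,"dy": 0,"dz": -1.75,"ax": 0,"ay": 0,"az": 0,"claw": 1},{"dx": 0,"dy": 0,"dz": -1.75,"ax": 0,"ay": 0,"az": 0,"claw": 1}]}}

```text
clock: 7.95
eef_pos: [540.7, 5.0, 50.0]
tool_rot: [-1.571, -0.0, -1.83]
force: [0.1, 0.8, -6.3]
width: 29.2
```

Call:
{"fn": "servo_tool", "kwargs": {"increments": [{"dx": 0,"dy": 0,"dz": -0.1,"ax": 0,"ay": 0,"az": 0,"claw": 1},{"dx": 0,"dy": 0,"dz": -0.2,"ax": 0,"ay": 0,"az": 0,"claw": 1},{"dx": 0,"dy": 0,"dz": -0.25,"ax": 0,"ay": 0,"az": 0,"claw": 1},{"dx": 0,"dy": 0,"dz": -0.25,"ax": 0,"ay": 0,"az": 0,"claw": 1}]}}

```text
clock: 8.28
eef_pos: [540.7, 5.0, 47.6]
tool_rot: [-1.571, 0.0, -1.83]
force: [0.0, 0.5, -6.6]
width: 29.6
```

Call:
{"fn": "servo_tool", "kwargs": {"increments": [{"dx": 0,"dy": 0,"dz": -0.04,"ax": 0,"ay": 0,"az": 0,"claw": 1},{"dx": 0,"dy": 0,"dz": -0.08,"ax": 0,"ay": 0,"az": 0,"claw": 1},{"dx": 0,"dy": 0,"dz": -0.08,"ax": 0,"ay": 0,"az": 0,"claw": 1}]}}

```text
clock: 8.53
eef_pos: [540.9, 5.0, 47.1]
tool_rot: [-1.571, 0.0, -1.83]
force: [-0.7, 0.1, -4.5]
width: 29.2
```

Call:
{"fn": "servo_tool", "kwargs": {"increments": [{"dx": 0,"dy": 0,"dz": -0.03,"ax": 0,"ay": 0,"az": 0,"claw": 1},{"dx": 0,"dy": 0,"dz": -0.03,"ax": 0,"ay": 0,"az": 0,"claw": 0.1},{"dx": 0,"dy": 0,"dz": -0.03,"ax": 0,"ay": 0,"az": 0,"claw": -0.4},{"dx": 0,"dy": 0,"dz": -0.03,"ax": 0,"ay": 0,"az": 0,"claw": -0.4},{"dx": 0,"dy": 0,"dz": -0.03,"ax": 0,"ay": 0,"az": 0,"claw": -0.4},{"dx": 0,"dy": 0,"dz": -0.03,"ax": 0,"ay": 0,"az": 0,"claw": -0.4}]}}

```text
clock: 9.03
eef_pos: [541.1, 5.0, 46.8]
tool_rot: [-1.57, 0.0, -1.83]
force: [0.6, 0.0, 0.0]
width: 59.9
```

```bash
python3 v.py 7 "[540,5,70]" 80
```

```text
t 9.03 p [541.11   5.04  46.81] rot [-1.5701e+00  3.0000e-04 -1.8297e+00] F [0.61 0.   0.01] M [-0.005 -0.025  0.05 ] w 59.94 q [ 0.01  0.75 -0.11  1.96  0.18  0.44 -0.49]
side roi 261 174 scale 5.0
top roi 317 182 scale 5.0
```

View pics/v7.png

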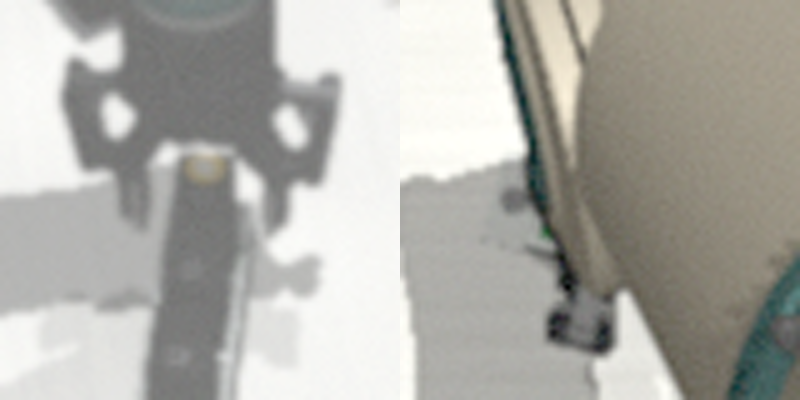

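Call:
{"fn": "servo_tool", "kwargs": {"increments": [{"dx": 0,"dy": 0,"dz": 0.5,"ax": 0,"ay": 0,"az": 0,"claw": -0.6},{"dx": 0,"dy": 0,"dz": 2,"ax": 0,"ay": 0,"az": 0,"claw": -0.8},{"dx": 0,"dy": 0,"dz": 4,"ax": 0,"ay": 0,"az": 0,"claw": -1},{"dx": 0,"dy": 0,"dz": 7,"ax": 0,"ay": 0,"az": 0,"claw": -1},{"dx": 0,"dy": 0,"dz": 10,"ax": 0,"ay": 0,"az": 0,"claw": -1},{"dx": 0,"dy": 0.5,"dz": 12,"ax": 0,"ay": 0,"az": 0,"claw": -1},{"dx": 0,"dy": 2,"dz": 13.5,"ax": 0,"ay": 0,"az": 0.05,"claw": -1},{"dx": -0.2,"dy": 4,"dz": 14.5,"ax": 0,"ay": 0,"az": 0.1,"claw": -1}]}}

```text
clock: 9.8
eef_pos: [540.0, 43.6, 194.0]
tool_rot: [-1.567, -0.0, -1.731]
force: [1.3, -0.4, -0.3]
width: 85.3
```

Call:
{"fn": "servo_tool", "kwargs": {"increments": [{"dx": -0.2,"dy": 3,"dz": 0,"ax": 0,"ay": 0,"az": 0.1,"claw": -1},{"dx": -0.5,"dy": 6.5,"dz": 0,"ax": 0,"ay": 0,"az": 0.2,"claw": -1},{"dx": -0.8,"dy": 10,"dz": 0,"ax": 0,"ay": 0,"az": 0.3,"claw": -1},{"dx": -1.2,"dy": 13.5,"dz": 0,"ax": 0,"ay": 0,"az": 0.4,"claw": -1},{"dx": -1.6,"dy": 16.5,"dz": 0,"ax": 0,"ay": 0,"az": 0.5,"claw": -1},{"dx": -2,"dy": 19,"dz": 0,"ax": 0,"ay": 0,"az": 0.57,"claw": -1},{"dx": -2.2,"dy": 20.2,"dz": 0,"ax": 0,"ay": 0,"az": 0.6,"claw": -1},{"dx": -2.3,"dy": 20.5,"dz": 0,"ax": 0,"ay": 0,"az": 0.6,"claw": -1}]}}

```text
clock: 10.47
eef_pos: [514.9, 252.8, 191.9]
tool_rot: [-1.57, 0.002, -1.126]
force: [0.6, -0.8, -0.1]
width: 85.4
```

```bash
python3 v.py 8 "[516,249,130]" 100;  python3 - <<'E'
from h import *
for n in('side8','top8'):
    d=load(n); u=proj(d,[540,5,86])[0].astype(int); x,y=u-30; cv2.imwrite('pics/z'+n+'.png',cv2.resize(np.clip(d['color'][y:y+60,x:x+60,::-1]*1.5,0,255).astype(np.uint8),(420,420),interpolation=cv2.INTER_CUBIC)); print(n,x,y)
E
```

```text
t 10.47 p [514.92 252.79 191.87] rot [-1.5701  0.0016 -1.1259] F [ 0.59 -0.78 -0.12] M [-0.022  0.007 -0.021] w 85.38 q [-0.27  0.59 -0.36  1.77  0.27  0.83 -0.31]
side roi 229 86 scale 4.0
top roi 186 182 scale 4.0
side8 271 179
top8 327 191
```

View pics/v8.png

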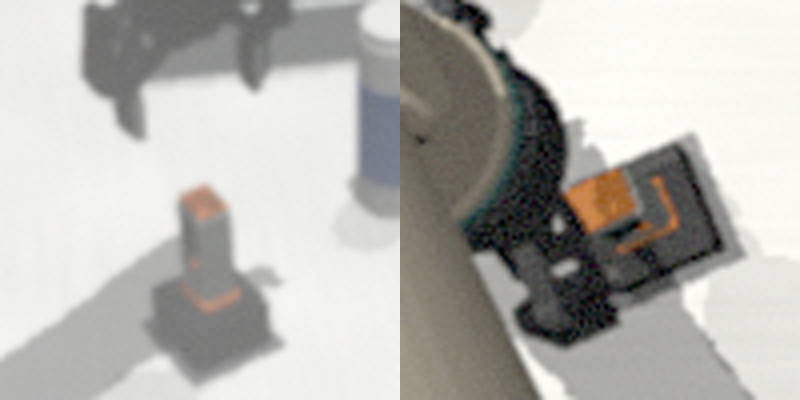

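View pics/ztop8.png

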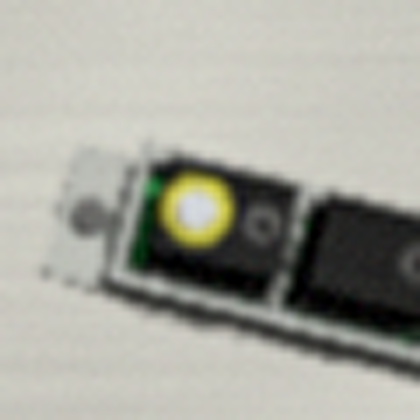

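View pics/zside8.png

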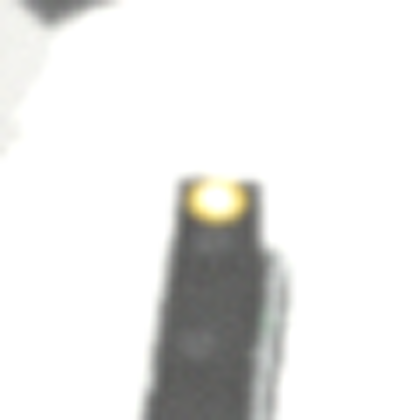

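```bash
cat > ring.py <<'E'
from h import *
def ring(f,X,z):
    d=load(f); u=proj(d,X)[0].astype(int); x,y=u-15
    hsv=cv2.cvtColor(d['color'],cv2.COLOR_RGB2HSV)[y:y+30,x:x+30]; v=hsv[...,2]
    m=(hsv[...,1]>70)&(v>60)&(hsv[...,0]<40)&(hsv[...,0]>15)
    cs,_=cv2.findContours(m.astype(np.uint8),cv2.RETR_EXTERNAL,cv2.CHAIN_APPROX_NONE); k=max(cs,key=cv2.contourArea)
    M=cv2.moments(k); u=(M['m10']/M['m00']+x,M['m01']/M['m00']+y); return u,cv2.contourArea(k),at(d,*u,z)
if __name__=='__main__':
    for f in('top8','side8'): print(f,ring(f,[543,14,86],86))
    a=np.radians(-14.8); print('predicted',540.9-9*np.sin(a),4.7+9*np.cos(a))
E
python3 ring.py
```

```text
top8 ((np.float64(354.68693693693695), np.float64(220.46621621621622)), 74.0, array([542.23544906,  11.30169559,  86.        ]))
side8 ((np.float64(302.04040404040404), np.float64(208.11111111111111)), 16.5, array([543.19660944,  10.03012509,  86.        ]))
predicted 543.1990118214221 13.401410497440136
```

Call:
{"fn": "servo_tool", "kwargs": {"increments": [{"dx": 0.11,"dy": -0.33,"dz": -1,"ax": 0,"ay": 0,"az": -0.005,"claw": -1},{"dx": 0.11,"dy": -0.33,"dz": -2.5,"ax": 0,"ay": 0,"az": -0.005,"claw": -1},{"dx": 0.11,"dy": -0.33,"dz": -4,"ax": 0,"ay": 0,"az": -0.005,"claw": -1},{"dx": 0.11,"dy": -0.33,"dz": -4.5,"ax": 0,"ay": 0,"az": -0.005,"claw": -1},{"dx": 0.11,"dy": -0.33,"dz": -4.5,"ax": 0,"ay": 0,"az": -0.005,"claw": -1},{"dx": 0.11,"dy": -0.33,"dz": -4.5,"ax": 0,"ay": 0,"az": -0.005,"claw": -1}]}}

```text
clock: 11.07
eef_pos: [517.2, 245.3, 146.4]
tool_rot: [-1.572, -0.001, -1.137]
force: [0.2, 0.8, 0.4]
width: 85.4
```

```bash
python3 v.py 9 "[516,249,130]" 100
```

```text
t 11.07 p [517.22 245.32 146.35] rot [-1.5716e+00 -6.0000e-04 -1.1370e+00] F [0.22 0.8  0.4 ] M [ 0.015 -0.003 -0.011] w 85.36 q [-0.28  0.64 -0.33  1.81  0.3   0.73 -0.34]
side roi 229 86 scale 4.0
top roi 186 182 scale 4.0
```

View pics/v9.png

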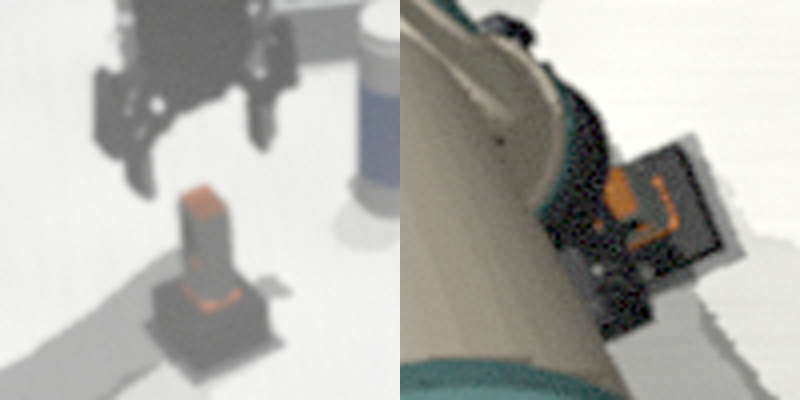

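Call:
{"fn": "servo_tool", "kwargs": {"increments": [{"dx": -0.12,"dy": 0.41,"dz": 0,"ax": 0,"ay": 0,"az": 0.006,"claw": -1},{"dx": -0.12,"dy": 0.41,"dz": 0,"ax": 0,"ay": 0,"az": 0.006,"claw": -1},{"dx": -0.12,"dy": 0.41,"dz": 0,"ax": 0,"ay": 0,"az": 0.006,"claw": -1},{"dx": -0.12,"dy": 0.41,"dz": 0,"ax": 0,"ay": 0,"az": 0.006,"claw": -1}]}}

```text
clock: 11.5
eef_pos: [515.7, 251.0, 146.9]
tool_rot: [-1.57, -0.0, -1.128]
force: [-0.2, -0.4, 0.5]
width: 85.5
```

```bash
python3 v.py 10 "[516,249,140]" 60
```

```text
t 11.5 p [515.7  251.03 146.88] rot [-1.5703 -0.     -1.1284] F [-0.21 -0.36  0.5 ] M [-0.044  0.042  0.006] w 85.47 q [-0.29  0.64 -0.33  1.81  0.3   0.73 -0.34]
side roi 249 103 scale 6.666666666666667
top roi 205 201 scale 6.666666666666667
```

View pics/v10.png

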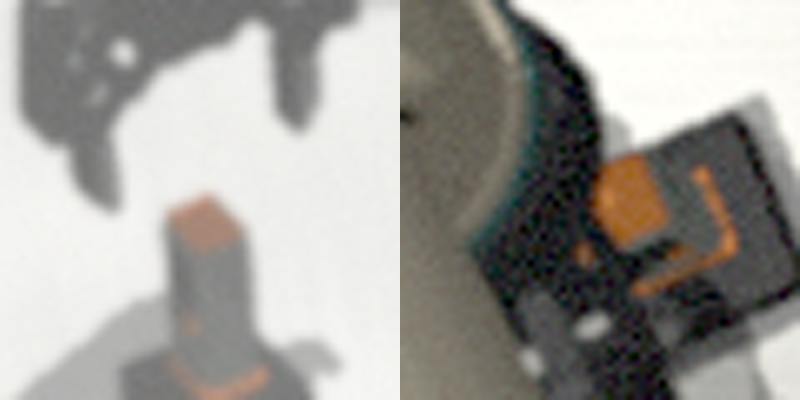

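Call:
{"fn": "servo_tool", "kwargs": {"increments": [{"dx": 0.02,"dy": -0.15,"dz": 0,"ax": 0,"ay": 0,"az": 0,"claw": -1},{"dx": 0.02,"dy": -0.15,"dz": -1,"ax": 0,"ay": 0,"az": 0,"claw": -1},{"dx": 0.02,"dy": -0.15,"dz": -2.5,"ax": 0,"ay": 0,"az": 0,"claw": -1},{"dx": 0.02,"dy": -0.15,"dz": -4,"ax": 0,"ay": 0,"az": 0,"claw": -1},{"dx": 0.02,"dy": -0.15,"dz": -4.5,"ax": 0,"ay": 0,"az": 0,"claw": -1},{"dx": 0.02,"dy": -0.15,"dz": -4.5,"ax": 0,"ay": 0,"az": 0,"claw": -1},{"dx": 0.02,"dy": -0.15,"dz": -4.5,"ax": 0,"ay": 0,"az": 0,"claw": -1}]}}

```text
clock: 12.18
eef_pos: [515.7, 249.3, 101.3]
tool_rot: [-1.572, 0.0, -1.129]
force: [0.1, -0.3, 0.1]
width: 85.7
```

```bash
python3 v.py 11 "[516,249,120]" 60
```

```text
t 12.18 p [515.73 249.27 101.27] rot [-1.5715e+00  1.0000e-04 -1.1288e+00] F [ 0.14 -0.3   0.14] M [-0.018 -0.021  0.016] w 85.71 q [-0.3   0.71 -0.3   1.84  0.33  0.64 -0.37]
side roi 250 109 scale 6.666666666666667
top roi 207 202 scale 6.666666666666667
```

View pics/v11.png

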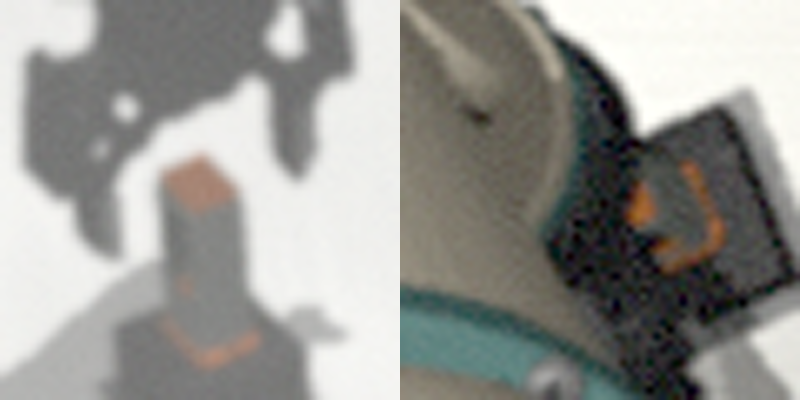

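Call:
{"fn": "servo_tool", "kwargs": {"increments": [{"dx": 0.02,"dy": 0.01,"dz": -0.7,"ax": 0,"ay": 0,"az": 0,"claw": -1},{"dx": 0.02,"dy": 0.01,"dz": -1.7,"ax": 0,"ay": 0,"az": 0,"claw": -1},{"dx": 0.02,"dy": 0.01,"dz": -2.6,"ax": 0,"ay": 0,"az": 0,"claw": -1},{"dx": 0.02,"dy": 0.01,"dz": -3,"ax": 0,"ay": 0,"az": 0,"claw": -1},{"dx": 0.02,"dy": 0.01,"dz": -3,"ax": 0,"ay": 0,"az": 0,"claw": -1},{"dx": 0.02,"dy": 0.01,"dz": -3,"ax": 0,"ay": 0,"az": 0,"claw": -1},{"dx": 0.02,"dy": 0.01,"dz": -3,"ax": 0,"ay": 0,"az": 0,"claw": 0},{"dx": 0.02,"dy": 0.01,"dz": -3,"ax": 0,"ay": 0,"az": 0,"claw": 1}]}}

```text
clock: 12.95
eef_pos: [516.3, 249.6, 71.9]
tool_rot: [-1.57, 0.0, -1.129]
force: [0.1, 0.2, 0.3]
width: 63.8
```

Call:
{"fn": "servo_tool", "kwargs": {"increments": [{"dx": 0,"dy": 0,"dz": 0,"ax": 0,"ay": 0,"az": 0,"claw": 1},{"dx": 0,"dy": 0,"dz": 0,"ax": 0,"ay": 0,"az": 0,"claw": 1},{"dx": 0,"dy": 0,"dz": 0,"ax": 0,"ay": 0,"az": 0,"claw": 1},{"dx": 0,"dy": 0,"dz": 0,"ax": 0,"ay": 0,"az": 0,"claw": 1},{"dx": 0,"dy": 0,"dz": 0,"ax": 0,"ay": 0,"az": 0,"claw": 1},{"dx": 0,"dy": 0,"dz": 0,"ax": 0,"ay": 0,"az": 0,"claw": 1},{"dx": 0,"dy": 0,"dz": 0,"ax": 0,"ay": 0,"az": 0,"claw": 1},{"dx": 0,"dy": 0,"dz": 0,"ax": 0,"ay": 0,"az": 0,"claw": 1}]}}

```text
clock: 13.62
eef_pos: [516.3, 249.5, 72.0]
tool_rot: [-1.57, -0.0, -1.129]
force: [-0.3, -0.1, 5.6]
width: 27.1
```

```bash
python3 v.py 12 "[516,249,100]" 60
```

```text
t 13.62 p [516.34 249.49  71.96] rot [-1.5701e+00 -1.0000e-04 -1.1289e+00] F [-0.31 -0.12  5.61] M [-0.118  0.139  0.044] w 27.13 q [-0.32  0.75 -0.28  1.86  0.35  0.58 -0.39]
side roi 250 115 scale 6.666666666666667
top roi 210 203 scale 6.666666666666667
```

View pics/v12.png

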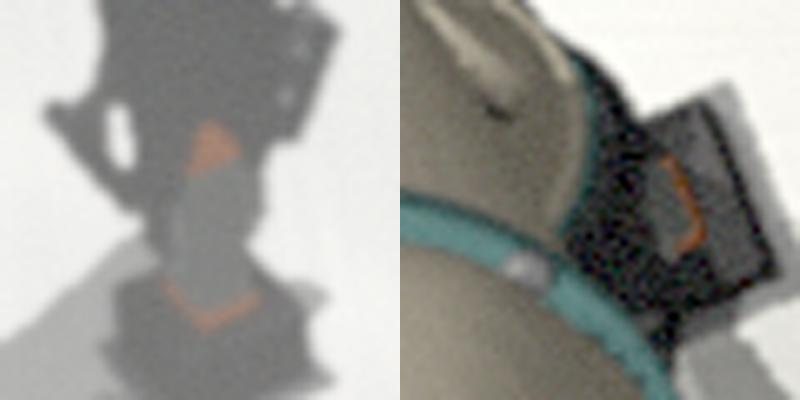

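Call:
{"fn": "servo_tool", "kwargs": {"increments": [{"dx": 0,"dy": 0,"dz": 0.4,"ax": 0,"ay": 0,"az": 0,"claw": 1},{"dx": 0,"dy": 0,"dz": 1.2,"ax": 0,"ay": 0,"az": 0,"claw": 1},{"dx": 0,"dy": 0,"dz": 2.5,"ax": 0,"ay": 0,"az": 0,"claw": 1},{"dx": 0,"dy": 0,"dz": 4,"ax": 0,"ay": 0,"az": 0,"claw": 1},{"dx": 0,"dy": 0,"dz": 6,"ax": 0,"ay": 0,"az": 0,"claw": 1},{"dx": 0,"dy": 0,"dz": 8.5,"ax": 0,"ay": 0,"az": 0,"claw": 1},{"dx": 0,"dy": 0,"dz": 10.5,"ax": 0,"ay": 0,"az": 0,"claw": 1},{"dx": 0,"dy": 0,"dz": 11.3,"ax": 0,"ay": 0,"az": 0,"claw": 1}]}}

```text
clock: 14.38
eef_pos: [517.1, 250.1, 187.4]
tool_rot: [-1.567, 0.0, -1.129]
force: [0.8, 0.7, -2.0]
width: 27.4
```

```bash
python3 v.py 13 "[516,249,150]" 80
```

```text
t 14.38 p [517.08 250.14 187.44] rot [-1.5668e+00  4.0000e-04 -1.1288e+00] F [ 0.78  0.69 -1.96] M [-0.02  -0.019 -0.021] w 27.42 q [-0.27  0.59 -0.36  1.78  0.27  0.82 -0.31]
side roi 239 91 scale 5.0
top roi 193 191 scale 5.0
```

View pics/v13.png

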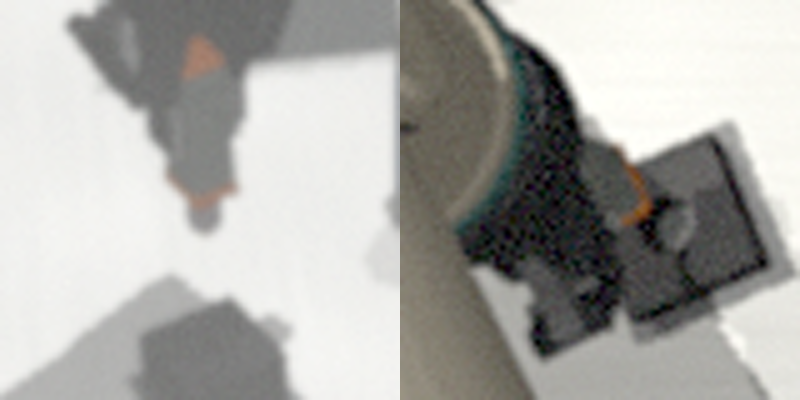

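Call:
{"fn": "servo_tool", "kwargs": {"increments": [{"dx": 0.1,"dy": -1,"dz": 0,"ax": 0,"ay": 0,"az": 0,"claw": 1},{"dx": 0.4,"dy": -4,"dz": 0,"ax": 0,"ay": 0,"az": 0,"claw": 1},{"dx": 0.8,"dy": -7.5,"dz": 0,"ax": 0,"ay": 0,"az": 0,"claw": 1},{"dx": 1.2,"dy": -11,"dz": 0,"ax": 0,"ay": 0,"az": 0,"claw": 1},{"dx": 1.6,"dy": -14.5,"dz": 0,"ax": 0,"ay": 0,"az": 0,"claw": 1},{"dx": 2,"dy": -18,"dz": 0,"ax": 0,"ay": 0,"az": 0,"claw": 1},{"dx": 2.3,"dy": -21,"dz": 0,"ax": 0,"ay": 0,"az": 0,"claw": 1},{"dx": 2.5,"dy": -23,"dz": 0,"ax": 0,"ay": 0,"az": 0,"claw": 1}]}}

```text
clock: 15.15
eef_pos: [539.5, 13.8, 182.5]
tool_rot: [-1.576, -0.001, -1.133]
force: [0.5, 0.2, -3.0]
width: 27.2
```

Call:
{"fn": "servo_tool", "kwargs": {"increments": [{"dx": 0,"dy": -0.5,"dz": -0.5,"ax": 0,"ay": 0,"az": 0,"claw": 1},{"dx": 0,"dy": -0.9,"dz": -1,"ax": 0,"ay": 0,"az": 0,"claw": 1},{"dx": 0,"dy": -0.9,"dz": -1.5,"ax": 0,"ay": 0,"az": 0,"claw": 1},{"dx": 0,"dy": -0.9,"dz": -1.5,"ax": 0,"ay": 0,"az": 0,"claw": 1},{"dx": 0,"dy": -0.9,"dz": -1.5,"ax": 0,"ay": 0,"az": 0,"claw": 1},{"dx": 0,"dy": -0.9,"dz": -1.5,"ax": 0,"ay": 0,"az": 0,"claw": 1}]}}

```text
clock: 15.65
eef_pos: [541.0, 12.1, 169.4]
tool_rot: [-1.571, 0.001, -1.126]
force: [0.2, 0.8, -2.7]
width: 27.5
```

```bash
python3 v.py 14 "[543,11,110]" 60
```

```text
t 15.65 p [540.97  12.08 169.43] rot [-1.5707e+00  9.0000e-04 -1.1263e+00] F [ 0.2   0.81 -2.69] M [ 0.014  0.017 -0.008] w 27.49 q [ 0.17  0.58 -0.37  1.88  0.29  0.74  0.09]
side roi 272 171 scale 6.666666666666667
top roi 325 189 scale 6.666666666666667
```

View pics/v14.png

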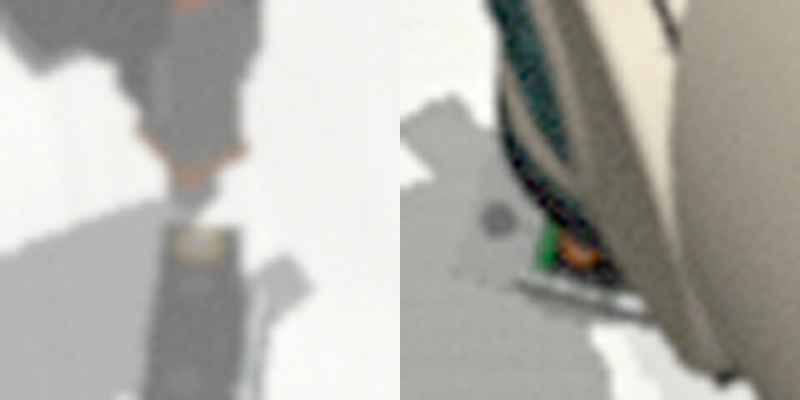

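Run:
```python
from h import *
d=load('side14'); k=10
p=read_state()['eef_pos']; R0=np.array([p[0],p[1],p[2]-65])
im=cv2.resize(np.clip((d['color'][:,:,::-1]-50.)*1.6,0,255).astype(np.uint8),None,fx=k,fy=k,interpolation=cv2.INTER_CUBIC)
def circ(c,r,z,col):
    a=np.linspace(0,2*np.pi,60); P=np.c_[c[0]+r*np.cos(a),c[1]+r*np.sin(a),0*a+z]
    cv2.polylines(im,[((proj(d,P)+.5)*k-.5).round().astype(int)],True,col,1)
circ(p,10,R0[2]+33,(0,255,0));circ(p,10,R0[2]+8,(0,255,0));circ(p,5,R0[2]+2,(0,255,255)); circ((542.7,11.2),10,86,(0,0,255)); circ((542.7,11.2),6,86,(0,0,255))
u=proj(d,[543,11,100])[0].astype(int); cv2.imwrite('pics/ov14.png',im[(u[1]-25)*k:(u[1]+25)*k,(u[0]-25)*k:(u[0]+25)*k])
print(u)
```

```text
[301 204]
```

View pics/ov14.png

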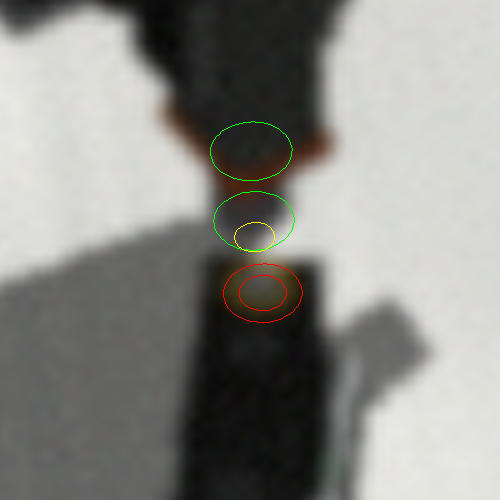

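Run:
```python
from h import *
for f0,X0,z in((('top0','side0'),[510,-219.5,80],80),(('top8','side8'),[542.7,11.2,86],86)):
  for f in f0:
    d=load(f); u=proj(d,X0)[0].round().astype(int); x,y=u-11; c=d['color'][y:y+23,x:x+23].astype(float)
    for th in(20,30,40,55):
        m=((c[...,0]-c[...,2])>th).astype(np.uint8)
        cs,_=cv2.findContours(m,cv2.RETR_EXTERNAL,cv2.CHAIN_APPROX_NONE); k=max(cs,key=cv2.contourArea)
        h=cv2.convexHull(k); M=cv2.moments(h); q=(M['m10']/M['m00']+x,M['m01']/M['m00']+y)
        print(f,th,round(cv2.contourArea(h),1),np.round(q,2),at(d,*q,z).round(1), cv2.boundingRect(k)[2:])
```

```text
top0 20 92.0 [466.77 235.65] [ 509.9 -220.5   80. ] (12, 12)
top0 30 83.5 [466.89 235.83] [ 509.5 -220.7   80. ] (11, 11)
top0 40 74.5 [466.92 235.71] [ 509.8 -220.8   80. ] (11, 10)
top0 55 60.5 [466.9 235.7] [ 509.8 -220.7   80. ] (9, 10)
side0 20 65.5 [302.67 287.03] [ 510.1 -218.2   80. ] (11, 9)
side0 30 60.5 [302.67 287.11] [ 510.1 -218.4   80. ] (10, 9)
side0 40 52.0 [302.7  287.31] [ 510.1 -218.9   80. ] (10, 8)
side0 55 45.5 [302.71 287.27] [ 510.2 -218.8   80. ] (10, 8)
top8 20 92.0 [354.71 220.48] [542.2  11.3  86. ] (12, 12)
top8 30 75.5 [354.72 220.48] [542.2  11.2  86. ] (11, 10)
top8 40 70.5 [354.61 220.39] [542.4  11.4  86. ] (10, 10)
top8 55 64.0 [354.61 220.41] [542.3  11.5  86. ] (10, 10)
side8 20 45.0 [301.5  207.06] [542.4  13.8  86. ] (10, 7)
side8 30 34.5 [301.66 207.43] [542.6  12.5  86. ] (9, 6)
side8 40 32.0 [301.5  207.43] [542.2  12.6  86. ] (8, 6)
side8 55 5.5 [299.15 207.67] [536.2  12.8  86. ] (4, 4)
```

Call:
{"fn": "servo_tool", "kwargs": {"increments": [{"dx": 0.15,"dy": 0.03,"dz": -0.2,"ax": 0,"ay": 0,"az": 0,"claw": 1},{"dx": 0.15,"dy": 0.03,"dz": -0.6,"ax": 0,"ay": 0,"az": 0,"claw": 1},{"dx": 0.15,"dy": 0.03,"dz": -1,"ax": 0,"ay": 0,"az": 0,"claw": 1},{"dx": 0.15,"dy": 0.03,"dz": -1.3,"ax": 0,"ay": 0,"az": 0,"claw": 1},{"dx": 0.15,"dy": 0.03,"dz": -1.3,"ax": 0,"ay": 0,"az": 0,"claw": 1},{"dx": 0.15,"dy": 0.03,"dz": -1.3,"ax": 0,"ay": 0,"az": 0,"claw": 1},{"dx": 0.15,"dy": 0.03,"dz": -1.3,"ax": 0,"ay": 0,"az": 0,"claw": 1},{"dx": 0.15,"dy": 0.03,"dz": -1.3,"ax": 0,"ay": 0,"az": 0,"claw": 1}]}}

```text
clock: 16.42
eef_pos: [542.7, 10.7, 156.7]
tool_rot: [-1.571, -0.0, -1.129]
force: [-0.1, 0.3, -2.7]
width: 27.5
```

```bash
python3 v.py 15 "[543,12,100]" 50
python3 - <<'E'
from cell import read_state,get_image
for i in range(4):
    s=read_state(); print(s['clock'],s['eef_pos'].round(2),s['force'].round(2)); get_image('side')
E
```

```text
t 16.42 p [542.71  10.71 156.69] rot [-1.5705e+00 -1.0000e-04 -1.1288e+00] F [-0.06  0.26 -2.7 ] M [-0.013 -0.001  0.026] w 27.51 q [ 0.16  0.6  -0.36  1.89  0.3   0.71  0.08]
side roi 277 179 scale 8.0
top roi 330 194 scale 8.0
16.5167 [542.72  10.7  156.74] [-0.06 -1.25 -1.91]
16.5667 [542.68  10.67 156.72] [ 0.33  0.33 -1.59]
16.6167 [542.68  10.7  156.71] [-0.04 -0.31 -1.52]
16.6667 [542.64  10.65 156.69] [-0.08  0.61 -2.32]
```

View pics/v15.png

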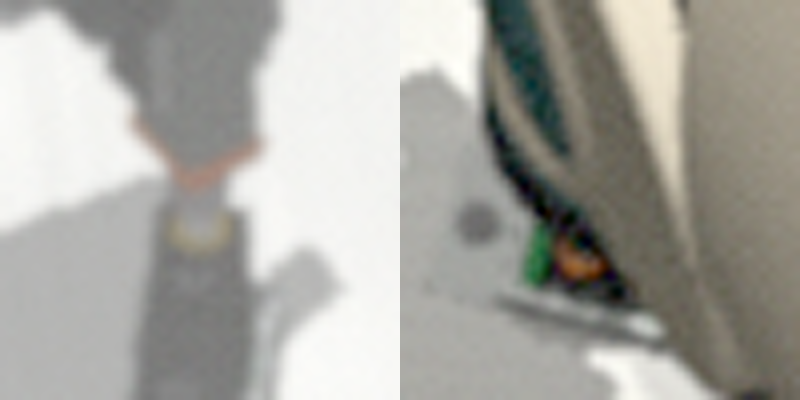

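Call:
{"fn": "servo_tool", "kwargs": {"increments": [{"dx": -0.01,"dy": 0.17,"dz": -0.1,"ax": 0,"ay": 0,"az": 0,"claw": 1},{"dx": -0.01,"dy": 0.17,"dz": -0.25,"ax": 0,"ay": 0,"az": 0,"claw": 1},{"dx": -0.01,"dy": 0.17,"dz": -0.35,"ax": 0,"ay": 0,"az": 0,"claw": 1},{"dx": -0.01,"dy": 0.17,"dz": -0.35,"ax": 0,"ay": 0,"az": 0,"claw": 1},{"dx": -0.01,"dy": 0.17,"dz": -0.35,"ax": 0,"ay": 0,"az": 0,"claw": 1},{"dx": -0.01,"dy": 0.17,"dz": -0.35,"ax": 0,"ay": 0,"az": 0,"claw": 1}]}}

```text
clock: 17.22
eef_pos: [542.5, 12.4, 153.0]
tool_rot: [-1.571, 0.0, -1.129]
force: [-0.2, 0.1, -3.0]
width: 27.5
```

```bash
python3 v.py 16 "[543,12,100]" 40
python3 - <<'E'
from h import *
for f in('side16',):
    d=load(f); p=read_state()['eef_pos']; k=12
    im=cv2.resize(np.clip((d['color'][:,:,::-1]-50.)*1.6,0,255).astype(np.uint8),None,fx=k,fy=k,interpolation=cv2.INTER_CUBIC)
    def circ(c,r,z,col):
        a=np.linspace(0,2*np.pi,60); P=np.c_[c[0]+r*np.cos(a),c[1]+r*np.sin(a),0*a+z]
        cv2.polylines(im,[((proj(d,P)+.5)*k-.5).round().astype(int)],True,col,1)
    circ(p,10,p[2]-65+8,(0,255,0));circ(p,5,p[2]-65,(0,255,255)); circ((542.4,12.2),10,86,(0,0,255))
    u=proj(d,[543,11,100])[0].astype(int); cv2.imwrite('pics/ov16.png',im[(u[1]-25)*k:(u[1]+25)*k,(u[0]-25)*k:(u[0]+25)*k])
E
```

```text
t 17.22 p [542.48  12.39 153.03] rot [-1.5709e+00  1.0000e-04 -1.1288e+00] F [-0.17  0.07 -2.98] M [ 0.013  0.038 -0.021] w 27.51 q [ 0.16  0.6  -0.35  1.89  0.31  0.7   0.07]
side roi 282 184 scale 10.0
top roi 335 199 scale 10.0
```

View pics/ov16.png

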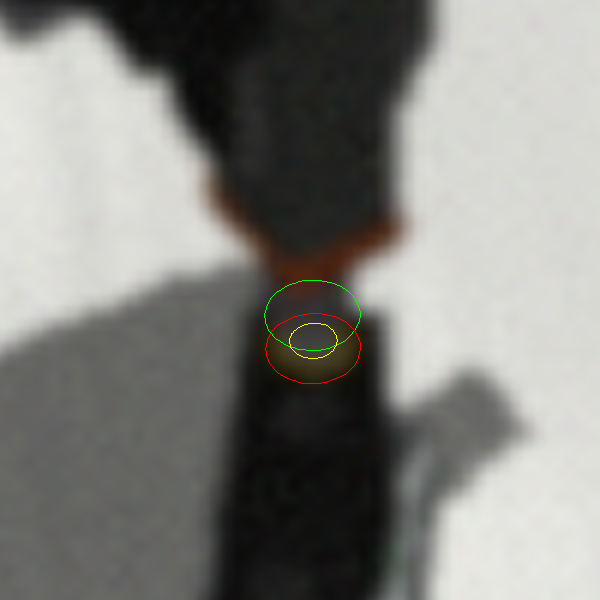

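Call:
{"fn": "servo_tool", "kwargs": {"increments": [{"dx": 0,"dy": 0,"dz": -0.1,"ax": 0,"ay": 0,"az": 0,"claw": 1},{"dx": 0,"dy": 0,"dz": -0.2,"ax": 0,"ay": 0,"az": 0,"claw": 1},{"dx": 0,"dy": 0,"dz": -0.2,"ax": 0,"ay": 0,"az": 0,"claw": 1},{"dx": 0,"dy": 0,"dz": -0.2,"ax": 0,"ay": 0,"az": 0,"claw": 1}]}}

```text
clock: 17.65
eef_pos: [542.4, 12.4, 151.0]
tool_rot: [-1.571, 0.0, -1.129]
force: [0.4, 0.2, -1.7]
width: 27.6
```

Call:
{"fn": "servo_tool", "kwargs": {"increments": [{"dx": 0,"dy": 0,"dz": -0.05,"ax": 0,"ay": 0,"az": 0,"claw": 1},{"dx": 0,"dy": 0,"dz": -0.1,"ax": 0,"ay": 0,"az": 0,"claw": 1},{"dx": 0,"dy": 0,"dz": -0.1,"ax": 0,"ay": 0,"az": 0,"claw": 1},{"dx": 0,"dy": 0,"dz": -0.1,"ax": 0,"ay": 0,"az": 0,"claw": 1}]}}

```text
clock: 17.98
eef_pos: [542.6, 12.4, 150.3]
tool_rot: [-1.571, -0.0, -1.129]
force: [-1.0, -0.0, -0.4]
width: 27.2
```

Call:
{"fn": "servo_tool", "kwargs": {"increments": [{"dx": 0,"dy": 0,"dz": -0.05,"ax": 0,"ay": 0,"az": 0,"claw": 1},{"dx": 0,"dy": 0,"dz": -0.1,"ax": 0,"ay": 0,"az": 0,"claw": 1},{"dx": 0,"dy": 0,"dz": -0.15,"ax": 0,"ay": 0,"az": 0,"claw": 1},{"dx": 0,"dy": 0,"dz": -0.15,"ax": 0,"ay": 0,"az": 0,"claw": 1},{"dx": 0,"dy": 0,"dz": -0.15,"ax": 0,"ay": 0,"az": 0,"claw": 1}]}}

```text
clock: 18.4
eef_pos: [542.6, 12.4, 148.7]
tool_rot: [-1.571, -0.0, -1.129]
force: [-0.5, -0.2, 2.0]
width: 27.1
```

```bash
cat > avg.py <<'E'
from h import *
F=[];P=[]
for i in range(8):
    s=read_state(); F.append(s['force']);P.append(s['eef_pos']); get_image('side')
print(s['clock'],np.mean(P,0).round(2),np.mean(F,0).round(2),np.std(F,0).round(2),s['tool_rot'].round(4),s['width'])
E
python3 avg.py
```

```text
18.75 [542.59  12.41 148.65] [-0.61 -0.23  2.3 ] [0.48 0.55 0.54] [-1.5706 -0.     -1.1289] 27.461876512832642
```

Call:
{"fn": "servo_tool", "kwargs": {"increments": [{"dx": 0,"dy": 0,"dz": -0.05,"ax": 0,"ay": 0,"az": 0,"claw": 1},{"dx": 0,"dy": 0,"dz": -0.1,"ax": 0,"ay": 0,"az": 0,"claw": 1},{"dx": 0,"dy": 0,"dz": -0.15,"ax": 0,"ay": 0,"az": 0,"claw": 1},{"dx": 0,"dy": 0,"dz": -0.2,"ax": 0,"ay": 0,"az": 0,"claw": 1},{"dx": 0,"dy": 0,"dz": -0.2,"ax": 0,"ay": 0,"az": 0,"claw": 1},{"dx": 0,"dy": 0,"dz": -0.2,"ax": 0,"ay": 0,"az": 0,"claw": 1}]}}

```text
clock: 19.3
eef_pos: [542.6, 12.4, 146.7]
tool_rot: [-1.571, -0.0, -1.129]
force: [-0.3, -0.1, 3.3]
width: 27.4
```

```bash
python3 avg.py; python3 v.py 17 "[543,12,110]" 60
```

```text
19.65 [542.58  12.42 146.65] [-0.72  0.23  3.81] [0.35 0.44 0.45] [-1.5706  0.     -1.1288] 27.36537049028539
t 19.7 p [542.58  12.41 146.61] rot [-1.5706 -0.     -1.1288] F [-1.57 -0.26  3.92] M [0.011 0.164 0.004] w 27.25 q [ 0.16  0.61 -0.35  1.9   0.31  0.69  0.07]
side roi 272 171 scale 6.666666666666667
top roi 325 189 scale 6.666666666666667
```

View pics/v17.png

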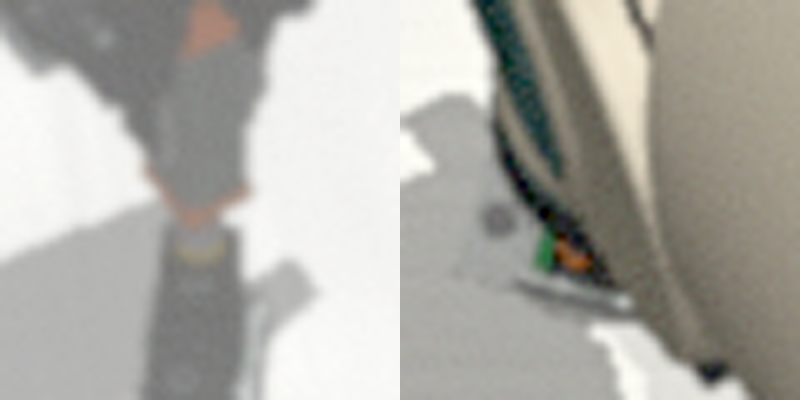

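View pics/side17.png

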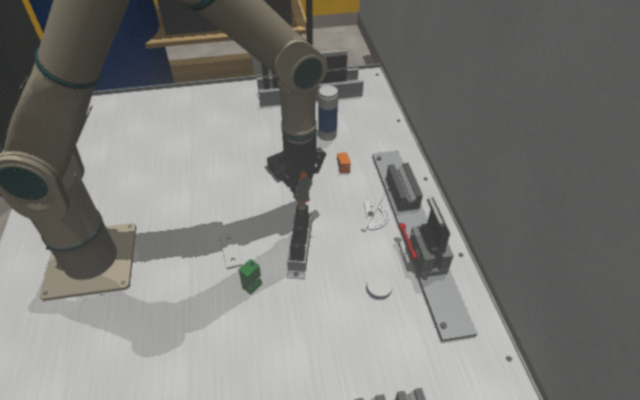

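The tester is upright on the ringed clamp in the tray (about (302,205)). The other items are where they were: green look-alike at (250,277), reference block at (379,288), gauge block at (343,162), and can at (328,112). I'm handing in.

```bash
python3 -c "
from cell import *
print(finish_job()); s=read_state(); print(s['clock'],s['eef_pos'],s['force'])"
```

```text
the job is handed in; nothing more can be done
None
the job is handed in; nothing more can be done
```

The job is done and handed in at about 19.7 s. The ringed clamp stands upright in the empty tray cell, released. The tester is held upright on its spot with the foot pressed in about half its travel.

**Last checks**
- **Foot travel:** The TCP was at z = 146.6, about 4 mm below the contact height of about 150.7 mm. The vertical force was +3.8 N, against about -2.2 N with the tester hanging free. That is roughly 6.0 N on the foot, or 3.7 mm of travel, so both readings put it near half travel and clear of the bottom.
- **Upright:** Tool tilt was below 0.001 rad and the grip width was 27.4 mm.
- **Spot position:** The two cameras disagreed by about 1.5 mm on the spot's y (11.4 mm and 13.0 mm). I aimed at their mean, (542.5, 12.4), so the foot is centred on the spot to roughly 1 mm. The arm hid the spot from the top camera at the end. In the last side picture the foot was inside the ring.
- **Other items:** In the last side picture, nothing else appeared to have moved.

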